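Pack the guest-room tea and coffee caddy

ROBOT

A 7-joint arm with a two-finger parallel gripper is mounted at the origin on the work surface. World frame = base frame: x ahead of the robot, y to its left, z up, the work surface at z = 0. Lengths are in m, angles in rad, forces in N, time in s.
With the tool pointing down it reaches from about 0.425 to 0.95 m from the base axis. Payload 4.7 kg.
Tool frame: the origin (TCP) lies on the centre line of the jaws, within the pads' length; the fingertips stand 25 mm ahead of it and the grasp point (between the pads) lies 6 mm ahead of it; z points along the fingers, y is the direction in which the jaws open and shut (so a half turn about z gives the same grasp; the last joint's range is limited). The gripper opens to 85 mm and grips with 20 to 120 N. Pads are 22 mm wide; open, the fingers measure 114 mm over their backs; the gripper's body (76 mm by 85 mm) begins 54 mm behind the grasp point. The pads swing forward as they close: fully open they stand 13 mm farther back than shut.
Start: joints at [1.255, 0.469, -0.049, 1.532, 0.024, 1.141, -0.082], TCP at [0.191, -0.647, 0.256] pointing down, gripper open.
Joint ranges: [-2.59, 2.59], [-0.33, 1.99], [-1.39, 1.29], [0.1, 2.45], [-1.04, 4.18], [0.21, 1.99], [-2.66, 2.66]. Speed limits (rad/s): [2.57, 2.57, 3.14, 3.14, 3.14, 3.14, 3.14].

INTERFACE

Orientations are given as a 3x3 rotation matrix whose columns are the frame's x, y, z axes.
In Python, from plant import ctrl gives the robot as it stands.
- The arm moves only by the tool step_arm, never from a script. Its argument "commands" is a list of rows, each a list of 2 entries, a list of its own where there are three numbers: the shift along the tool's x, y, z as a fraction of full scale, then the turn, a rotation vector about the tool's x, y, z as a fraction of full scale. A call has 1 to 5 rows; each row shifts and turns the commanded pose from where the row before left it, along the tool's axes as they then stand; what a row does not reach is not made up. Full scale, the value 1, is 0.02 m for a shift and 0.12 rad for a turn. A row lasts 1/10 s, in which the tool goes at most 50 mm and 8.59 degrees, less where a joint would pass 70% of its speed; a pose out of reach is approached as far as the arm can. A call with a number of a shift or a turn outside -1 to 1 is refused whole. A call with a gripper value outside its range is refused whole. "hand" is the finger opening in mm, from 0 to 85.4, set as the call begins (left out, the last holds). The fingers move at their own pace and stop on an object; "newtons" is the grip in N (left out, the last holds). Time passes only in rows, so rows that do not move let the fingers close. It gives the time, the measured TCP pose, the force and the opening at its end, in the units of the state.
- ctrl.read_state(): the state, without advancing time (a new reading comes with each control period).
- ctrl.snapshot(name): name is "scene" or "top" or "wrist"; returns (picture, depth): 480x640x3 uint8, blue, green, red; 480x640 float32, m along the optical axis (not along the pixel's ray), 0 where there is no reading.
- ctrl.camera_params(name): a dict with "fov_y" (degrees; the focal length in pixels is half the picture's height over the tangent of half this angle, whatever the lens; pixels are square), "cx", "cy" (the principal point, pixels), "rvec" (rotation vector, rad) and "tvec" (3), from world to camera coordinates, as OpenCV has them. Camera axes: x right, y down, z forward; pixel columns grow to the right and rows downward; lengths in m; the calibration is good to about 2 mm. A picture is of the moment at which its call begins: read the wrist's pose just before it. camera_params takes no time and is no camera call; for the wrist camera it gives the pose at the moment of the call.
- ctrl.hand_in(): hands the job in, once; it reports no verdict.
Trained networks look in the newest picture that a camera, given by its name, has taken for a name from the list of things; names that differ only in an ending like _2 or _b are one class to them, and where a whole thing is asked for, a point or a joint stands for the part that bears it (a point fixed in the world has none). Each returns a list of dicts, best first, with "conf" (0 to 1); they miss things now and then, are a little off and sometimes report something else, mostly with a low value. They report only what shows in the picture. A call takes as long as a camera call. They do not tell look-alikes from the thing itself.
- ctrl.regions_of(camera, thing): "mask" (480x640 bool, what is visible of it).
- ctrl.landmark_of(camera, thing): "location" ([x, y, z] in m, in world coordinates, good to about 4 mm: a listed point, or the origin of a listed thing).
The state is a dict: "time": time; "joint_positions": joint angles; "dq": joint speeds; "tau": joint torques, N m; "position": TCP position; "ee_rot": TCP orientation; "contact_force": force on the tool from outside, world axes, zero at the start; "moment": the same for the moment, N m; "width": finger opening in m.
Only numpy, scipy, OpenCV 4.12 (cv2) and the standard library are available. Lean on these libraries where they do the work, as an engineer would, in place of code of your own. Each camera call takes 0.05 s, during which the arm holds its last target. There are 200 camera calls.

TASK

Finish packing the oak guest-room caddy: stand the green tea tin and the coffee jar upright in it in one row with the white bowl, all three flat on the caddy's floor (slide the bowl along to make room, it is a close fit), and drop the red wrapped biscuit into the bowl. Set the tin and the jar down gently, do not let them fall, and leave the crockery and the teaspoon on the tray where they are.

Things in the scene. Friction and masses are not known exactly. Their poses are not given: they have to be found in the camera images.
- caddy: Open-topped oblong oak box, fixed on the counter (does not slide). Inside 80 mm wide (its x axis) and 230 mm long (its y axis); walls 8 mm thick, outside 96 x 246 mm; wall tops 50 mm above the counter, inner floor 6 mm above it. Origin: centre of the underside, z up. It stands on the left or on the right of the counter.
- bowl: Loose straight-sided round white porcelain bowl, open at the top, standing in the caddy somewhere along its length. Outer diameter 77 mm (foot 68 mm), 60 mm high, wall 3.5 mm, so 70 mm across inside; inner floor 5 mm above its underside; about 0.26 kg, so pushing it low down from inside or outside slides it with a few newtons. Origin: centre of the underside, z up.
- tea_tin: Loose green rectangular tea tin with a paper label and a lid that stays on, standing on the tray: 66 mm along its x axis, 76 mm along its y axis, 115 mm high, straight sides, about 0.28 kg. Origin: centre of the underside, z up. With its y axis along the caddy's y axis the bowl, tin and jar take 219 mm of the 230 mm.
- coffee_jar: Loose round glass jar of coffee beans with a flat steel lid that stays on, standing on the tray: 66 mm diameter (foot slightly rounded), 100 mm high; the lid, 18 mm deep, is as wide as the jar; about 0.36 kg. Origin: centre of the underside, z up.
- biscuit: Loose hard biscuit bar in a red and gold wrapper, lying flat on the tray: 28 mm along its x axis, 66 mm along its y axis (a 56 mm body and a 5 mm flat crimp at each end), 16 mm high, about 35 g. Origin: centre of the underside, z up.
- tray: Fixed polished steel serving tray with a white inlay, 320 mm along its x axis, 400 mm along its y axis; the inlay on which things stand is 6 mm above the counter; the rolled rim around the edge is 14 mm high. Origin: centre of the underside.
- creamer: Small round white milk jug on the tray, 70 mm diameter with a handle, 75 mm high, origin at the centre of its underside; leave it alone.
- saucer: White saucer on the tray, 114 mm diameter, 15 mm high, origin at the centre of its underside; leave it alone.
- teaspoon: Steel teaspoon lying on the tray, 135 mm long and under 15 mm high, origin under its middle; leave it alone.
- cup: Empty white espresso cup with a handle, standing on the saucer: 62 mm diameter, 55 mm high, its rim 69 mm above the counter, origin at the centre of its underside; leave it alone.
Mind the look-alikes: they are no part of the job. Of the things that look like the tea_tin, the middle-sized one is meant.

How it is judged:
By the outcome, as a careful person would: the job done as asked, in the order asked, and still so for the second after the job is handed in, with the robot touching nothing.
It also fails if it takes over 72 s, if anything falls off the work surface, if the arm or the gripper's body presses on something with over 40 N, if the wrist force passes 120 N, or if a joint passes its speed limit or range.

## Working session

There is one attempt and no reset: what is moved stays moved. The work goes in short steps, Python scripts to look and compute and a tool call to move; the robot and the scene stay as the last step left them, time stands still between calls to the robot, and variables do not carry over. Pictures are saved under pics/ and viewed, about 8 in all and at most 12, crops included, and the job is handed in when it is done.

Besides the shell and the picture viewer there is one more tool, called after "Call:" in YAML: its name, and indented under it one key for each argument. step_arm: Moves the arm, as the interface text tells. Shift numbers are shares of 0.02 m and turn numbers shares of 0.12 rad, none past 1 either way. Its arguments: {"type":"object","properties":{"commands":{"type":"array"},"hand":{"type":"number"},"newtons":{"type":"number"}},"required":["commands"]}

```bash
ls; mkdir -p pics; cat > h.py <<'E'
import numpy as np, cv2
from plant import ctrl
def cam(n):
    p=ctrl.camera_params(n); f=240/np.tan(np.radians(p["fov_y"])/2)
    R=cv2.Rodrigues(np.array(p["rvec"],float))[0]; return f,p["cx"],p["cy"],R,np.array(p["tvec"],float).ravel()
def cloud(n,d,c=None):
    f,cx,cy,R,t=c or cam(n); v,u=np.mgrid[:480,:640]
    P=np.stack([(u-cx)/f*d,(v-cy)/f*d,d],-1); W=(P-t)@R; W[d<=0]=np.nan; return W
E
python3 - <<'E'
from h import *
np.set_printoptions(precision=4,suppress=True)
s=ctrl.read_state();print(s["time"],s["position"],s["ee_rot"],s["width"])
for n in ["scene","top"]:
    im,d=ctrl.snapshot(n);cv2.imwrite(f"pics/{n}0.png",im);np.save(n+"0.npy",d)
    print(n,[a for a in cam(n)])
    for th in ["caddy","bowl","tea_tin","coffee_jar","biscuit","tray","creamer","saucer","teaspoon","cup"]:
        print(th,[(np.round(r["location"],3),round(r["conf"],2)) for r in ctrl.landmark_of(n,th)])
E
```

```text
pics
0.0 [ 0.1908 -0.6469  0.2552] [[ 0.9591  0.2829 -0.0006]
 [ 0.2829 -0.9591  0.0019]
 [-0.0001 -0.002  -1.    ]] 0.08536759717754414
scene [np.float64(608.1014426585776), 316.2351807739482, 241.68313733293482, array([[-0.7642,  0.6449, -0.0051],
       [ 0.3471,  0.4047, -0.846 ],
       [-0.5435, -0.6483, -0.5331]]), array([ 0.3394, -0.1185,  1.5104])]
caddy [(array([ 0.567,  0.199, -0.001]), 0.59)]
bowl [(array([0.581, 0.247, 0.007]), 0.62)]
tea_tin [(array([ 0.467, -0.121,  0.004]), 0.96), (array([ 0.412,  0.067, -0.001]), 0.77), (array([ 0.251, -0.291,  0.002]), 0.61)]
coffee_jar [(array([ 0.62 , -0.216,  0.003]), 0.61)]
biscuit [(array([ 0.49 , -0.33 ,  0.007]), 0.76)]
tray [(array([ 0.541, -0.224, -0.001]), 0.61)]
creamer [(array([ 0.648, -0.344,  0.009]), 0.68)]
saucer [(array([ 0.626, -0.092,  0.008]), 0.96)]
teaspoon [(array([ 0.457, -0.229,  0.008]), 0.61)]
cup []
top [np.float64(434.0340478947272), 321.52685354628784, 238.54661582151743, array([[-0.0194, -0.9998,  0.0079],
       [-0.9951,  0.0185, -0.097 ],
       [ 0.0968, -0.0097, -0.9953]]), array([0.0275, 0.4605, 0.9404])]
caddy [(array([ 0.566,  0.205, -0.   ]), 0.63)]
bowl [(array([0.574, 0.248, 0.003]), 0.83)]
tea_tin [(array([0.404, 0.067, 0.007]), 0.98), (array([ 0.251, -0.29 , -0.002]), 0.84), (array([ 0.463, -0.119,  0.007]), 0.55)]
coffee_jar [(array([ 0.618, -0.22 ,  0.007]), 0.56)]
biscuit [(array([ 0.487, -0.327,  0.005]), 0.78), (array([ 0.543, -0.226,  0.001]), 0.56)]
tray [(array([ 0.543, -0.227,  0.001]), 0.84)]
creamer [(array([ 0.651, -0.351,  0.005]), 0.95)]
saucer [(array([ 0.628, -0.097,  0.006]), 0.66)]
teaspoon [(array([ 0.453, -0.23 ,  0.008]), 0.8), (array([ 0.541, -0.228, -0.001]), 0.43)]
cup [(array([ 0.628, -0.087,  0.016]), 0.84)]
```

View pics/top0.png

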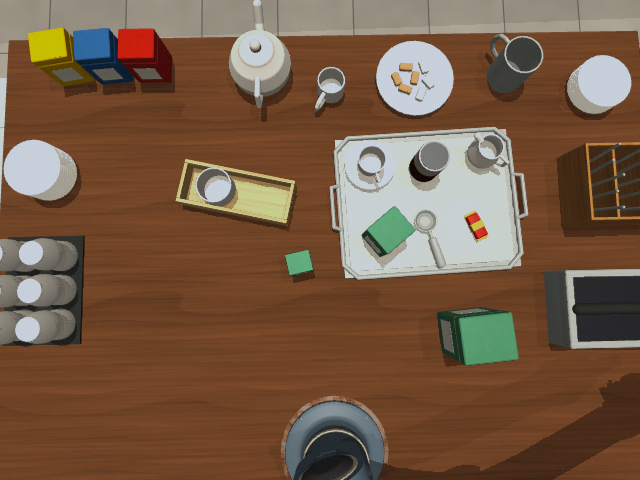

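View pics/scene0.png

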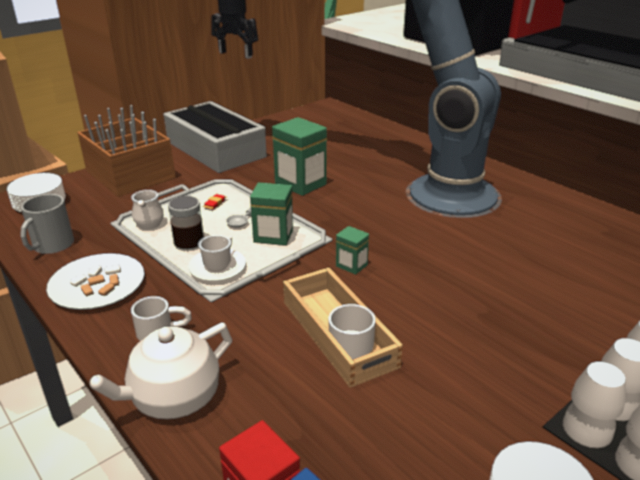

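```bash
cat > m.py <<'E'
from h import *
np.set_printoptions(precision=4,suppress=True)
def rect(P):
    (c,s,a)=cv2.minAreaRect((P*1000).astype(np.float32)); b=cv2.boxPoints((c,s,a)); 
    return np.round(c,1),np.round(s,1),round(a,1)
def blob(W,xy,r,z0,z1):
    m=(np.hypot(W[...,0]-xy[0],W[...,1]-xy[1])<r)&(W[...,2]>z0)&(W[...,2]<z1); return W[m]
E
python3 - <<'E'
from m import *
d=np.load("top0.npy");W=cloud("top",d)
for nm,xy,r,z0,z1 in [("tinA",(.405,.067),.08,.07,.2),("tinB",(.463,-.12),.07,.09,.2),("tinC",(.251,-.29),.09,.05,.2),("jar",(.619,-.218),.06,.085,.2),("bisc",(.488,-.328),.05,.014,.05),("bowl",(.575,.248),.06,.056,.1),("caddy",(.566,.203),.16,.044,.054),("creamer",(.65,-.35),.06,.05,.2),("cup",(.628,-.09),.06,.05,.2)]:
    P=blob(W,xy,r,z0,z1)
    if len(P)<10: print(nm,len(P));continue
    zt=np.percentile(P[:,2],95); Q=P[P[:,2]>zt-.012] if nm not in("caddy",) else P
    print(nm,len(Q),"top",round(zt,4),*rect(Q[:,:2]), "mean",Q[:,:2].mean(0), "circ",cv2.minEnclosingCircle((Q[:,:2]*1000).astype(np.float32)))
E
```

```text
tinA 514 top 0.0796 [407.6  68.1] [44.3 50.8] 12.0 mean [0.4074 0.068 ] circ ((407.64105224609375, 68.11250305175781), 31.7777042388916)
tinB 1246 top 0.1235 [ 467.3 -118.8] [65.8 76.4] 39.2 mean [ 0.4667 -0.1183] circ ((467.25592041015625, -119.33232116699219), 48.15533447265625)
tinC 2714 top 0.1587 [ 254.5 -287.9] [ 90.4 103.8] 5.1 mean [ 0.255  -0.2864] circ ((254.40255737304688, -288.2799987792969), 65.82840728759766)
jar 795 top 0.1096 [ 620.6 -214.7] [64.3 65. ] 43.7 mean [ 0.6195 -0.2145] circ ((620.3964233398438, -216.05189514160156), 33.402069091796875)
bisc 366 top 0.0246 [ 485.  -328.1] [65.1 29.5] 24.3 mean [ 0.4847 -0.3278] circ ((485.7353515625, -328.7408142089844), 34.370235443115234)
bowl 258 top 0.0681 [577.5 248.9] [75.3 75.7] 64.4 mean [0.5789 0.2504] circ ((577.7979736328125, 248.72259521484375), 38.66727066040039)
caddy 1274 top 0.0526 [566.9 205.2] [246.5  96.5] 77.5 mean [0.5676 0.2099] circ ((566.8052368164062, 204.95591735839844), 131.78424072265625)
creamer 259 top 0.083 [ 649.1 -343.3] [58.2 65. ] 1.3 mean [ 0.6522 -0.3424] circ ((647.1572265625, -343.65936279296875), 42.12678909301758)
cup 219 top 0.0711 [621.7 -90.2] [60.4 72.3] 73.2 mean [ 0.6258 -0.0949] circ ((618.3770751953125, -96.1077880859375), 40.37837600708008)
```

The pictures show four things.
- The caddy is at about (237,193) in the top view, with the bowl towards its left (+y) end at (214,187).
- The middle-sized tin is on the tray at (388,231), the jar at (430,161) and the biscuit at (477,226).
- The small green tin (300,263) and the large one (480,335) are look-alikes.
- The creamer, the cup on its saucer and the spoon are also on the tray and stay put.

The row will be bowl at the +y end, tin in the middle, jar at the -y end.

```bash
cat > go.py <<'E'
# go.py x y z yaw_deg [maxfrac] : rows from the current pose, tool straight down
import sys; from m import *
from scipy.spatial.transform import Rotation as Ro
x,y,z,yaw=map(float,sys.argv[1:5]); mf=float(sys.argv[5]) if len(sys.argv)>5 else 1.
s=ctrl.read_state(); p=np.array(s["position"]); R=Ro.from_matrix(s["ee_rot"])
a=np.radians(yaw); T=Ro.from_matrix([[np.cos(a),np.sin(a),0],[np.sin(a),-np.cos(a),0],[0,0,-1]]); t=np.array([x,y,z])
w=(R.inv()*T).as_rotvec()/.12
d=R.inv().apply(t-p)/.02
print("t",s["time"],"p",p.round(4),"yaw",round(float(np.degrees(np.arctan2(*np.array(s['ee_rot'])[[1,0],0]))),1),"F",np.round(s["contact_force"],1),"w",round(s["width"],4))
for n in range(max(1,int(max(abs(w).max(),np.linalg.norm(t-p)/.03/mf))),200):
    q,Q,rows=p.copy(),R,[]
    for i in range(n):
        c=Q.inv().apply((t-q)/(n-i))/.02; v=(Q.inv()*T).as_rotvec()/(n-i)/.12
        c,v=c.round(2),v.round(2); rows.append([c.tolist(),v.tolist()]); q=q+Q.apply(c*.02); Q=Q*Ro.from_rotvec(v*.12)
    if np.abs(rows).max()<=mf: break
print("total shift(tool)",d.round(2),"turn",w.round(2),"rows",n)
for i in range(0,n,5): print(str(rows[i:i+5]).replace(" ",""))
E
python3 go.py 0.52 -0.24 0.33 70
```

```text
t 1.1 p [ 0.191  -0.6474  0.2563] yaw 16.4 F [-0.5  0.2 -0.6] w 0.0857
total shift(tool) [ 21.54 -14.89  -3.68] turn [ 0.    0.   -7.79] rows 27
[[[0.8,-0.55,-0.14],[0.0,0.0,-0.29]],[[0.82,-0.52,-0.14],[0.0,0.0,-0.29]],[[0.83,-0.49,-0.14],[0.0,0.0,-0.29]],[[0.85,-0.47,-0.14],[0.0,0.0,-0.29]],[[0.87,-0.44,-0.14],[0.0,0.0,-0.29]]]
[[[0.88,-0.4,-0.14],[0.0,0.0,-0.29]],[[0.89,-0.37,-0.14],[0.0,0.0,-0.29]],[[0.91,-0.34,-0.14],[0.0,0.0,-0.29]],[[0.92,-0.31,-0.13],[0.0,0.0,-0.29]],[[0.93,-0.28,-0.14],[0.0,0.0,-0.29]]]
[[[0.94,-0.25,-0.13],[0.0,0.0,-0.29]],[[0.95,-0.21,-0.14],[0.0,0.0,-0.29]],[[0.95,-0.18,-0.13],[0.0,0.0,-0.29]],[[0.96,-0.15,-0.14],[0.0,0.0,-0.29]],[[0.96,-0.11,-0.13],[0.0,0.0,-0.29]]]
[[[0.97,-0.08,-0.14],[0.0,0.0,-0.29]],[[0.97,-0.05,-0.13],[0.0,0.0,-0.29]],[[0.97,-0.01,-0.14],[0.0,0.0,-0.29]],[[0.97,0.02,-0.13],[0.0,0.0,-0.29]],[[0.97,0.05,-0.14],[0.0,0.0,-0.29]]]
[[[0.96,0.09,-0.13],[0.0,0.0,-0.28]],[[0.96,0.12,-0.14],[0.0,0.0,-0.29]],[[0.96,0.15,-0.13],[0.0,0.0,-0.28]],[[0.95,0.19,-0.14],[0.0,0.0,-0.29]],[[0.95,0.22,-0.13],[0.0,0.0,-0.28]]]
[[[0.94,0.25,-0.14],[0.0,0.0,-0.29]],[[0.92,0.28,-0.13],[0.0,0.0,-0.28]]]
```

Call:
step_arm:
  commands:
    - [[0.83,-0.5,-0.14],[0,0,-0.29]]
    - [[0.83,-0.5,-0.14],[0,0,-0.29]]
    - [[0.83,-0.5,-0.14],[0,0,-0.29]]
    - [[0.83,-0.5,-0.14],[0,0,-0.29]]
    - [[0.83,-0.5,-0.14],[0,0,-0.29]]

```text
time: 1.6
position: [0.253, -0.5698, 0.2709]
ee_rot: [[0.894, 0.449, 0.0], [0.449, -0.894, -0.0], [0.0, 0.0, -1.0]]
contact_force: [-0.1, -0.5, -0.0]
width: 0.0853
```

Call:
step_arm:
  commands:
    - [[0.9,-0.34,-0.14],[0,0,-0.29]]
    - [[0.9,-0.34,-0.14],[0,0,-0.29]]
    - [[0.9,-0.34,-0.14],[0,0,-0.29]]
    - [[0.9,-0.34,-0.14],[0,0,-0.29]]
    - [[0.9,-0.34,-0.14],[0,0,-0.29]]

```text
time: 2.1
position: [0.3126, -0.4956, 0.2845]
ee_rot: [[0.803, 0.595, 0.0], [0.595, -0.803, -0.0], [-0.0, 0.0, -1.0]]
contact_force: [1.0, -0.3, -0.4]
width: 0.0856
```

Call:
step_arm:
  commands:
    - [[0.95,-0.18,-0.14],[0,0,-0.29]]
    - [[0.95,-0.18,-0.14],[0,0,-0.29]]
    - [[0.95,-0.18,-0.14],[0,0,-0.29]]
    - [[0.95,-0.18,-0.14],[0,0,-0.29]]
    - [[0.95,-0.18,-0.14],[0,0,-0.29]]

```text
time: 2.6
position: [0.3733, -0.4205, 0.2985]
ee_rot: [[0.688, 0.726, 0.0], [0.726, -0.688, -0.0], [-0.0, 0.0, -1.0]]
contact_force: [-0.1, -0.6, 0.0]
width: 0.0856
```

Call:
step_arm:
  commands:
    - [[0.97,0,-0.14],[0,0,-0.29]]
    - [[0.97,0,-0.14],[0,0,-0.29]]
    - [[0.97,0,-0.14],[0,0,-0.29]]
    - [[0.97,0,-0.14],[0,0,-0.29]]
    - [[0.97,0,-0.14],[0,0,-0.29]]

```text
time: 3.1
position: [0.4351, -0.3459, 0.3125]
ee_rot: [[0.552, 0.834, 0.0], [0.834, -0.552, -0.0], [0.0, 0.0, -1.0]]
contact_force: [-0.3, 0.2, 0.0]
width: 0.0854
```

Call:
step_arm:
  commands:
    - [[0.95,0.15,-0.14],[0,0,-0.29]]
    - [[0.95,0.15,-0.14],[0,0,-0.29]]
    - [[0.95,0.15,-0.14],[0,0,-0.29]]
    - [[0.95,0.15,-0.14],[0,0,-0.29]]
    - [[0.95,0.15,-0.14],[0,0,-0.29]]

```text
time: 3.6
position: [0.4951, -0.271, 0.3265]
ee_rot: [[0.4, 0.917, 0.0], [0.917, -0.4, 0.0], [0.0, 0.0, -1.0]]
contact_force: [-0.0, 0.4, 0.2]
width: 0.0856
```

Call:
step_arm:
  commands:
    - [[0.9,0.25,-0.14],[0,0,-0.29]]
    - [[0.9,0.25,-0.14],[0,0,-0.29]]
    - [[0,0,0],[0,0,0]]

```text
time: 3.9
position: [0.5194, -0.2395, 0.3325]
ee_rot: [[0.332, 0.943, 0.002], [0.943, -0.332, 0.001], [0.002, 0.001, -1.0]]
contact_force: [-0.2, -0.4, -0.3]
width: 0.0852
```

```bash
python3 - <<'E'
from m import *
c=cam("wrist"); im,d=ctrl.snapshot("wrist"); cv2.imwrite("pics/w1.png",im); W=cloud("wrist",d,c); np.save("w1W.npy",W)
print(ctrl.read_state()["joint_positions"], -c[3].T@c[4])
for nm,xy,r,z0,z1 in [("tinB",(.467,-.119),.07,.1,.2),("jar",(.619,-.216),.06,.09,.2),("bisc",(.486,-.328),.05,.014,.05)]:
    P=blob(W,xy,r,z0,z1)
    if len(P)<10: print(nm,len(P));continue
    zt=np.percentile(P[:,2],95); Q=P[P[:,2]>zt-.012]
    print(nm,len(Q),"top",round(zt,4),*rect(Q[:,:2]), "circ",cv2.minEnclosingCircle((Q[:,:2]*1000).astype(np.float32)))
E
python3 go.py 0.577 0.245 0.2 77.5
```

```text
[ 0.7183  0.2751 -0.444   1.6648  0.124   1.2293 -0.0942] [ 0.5467 -0.1601  0.4495]
tinB 10094 top 0.1214 [ 466.7 -119.4] [66.3 76.6] 39.4 circ ((466.8002014160156, -119.35935974121094), 48.76482391357422)
jar 5574 top 0.1074 [ 619.7 -216.2] [65.2 65. ] 61.4 circ ((619.8090209960938, -216.52908325195312), 32.998130798339844)
bisc 1325 top 0.0225 [ 484.  -329.2] [66.  29.4] 24.2 circ ((484.2730712890625, -329.72637939453125), 35.35152053833008)
t 3.95 p [ 0.5182 -0.2416  0.3321] yaw 70.4 F [ 0.1 -0.1 -0.7] w 0.0855
total shift(tool) [23.91 -5.38  6.61] turn [ 0.   -0.   -1.03] rows 25
[[[0.96,-0.22,0.26],[0.0,-0.0,-0.04]],[[0.96,-0.21,0.26],[0.0,-0.0,-0.04]],[[0.96,-0.21,0.26],[0.0,-0.0,-0.04]],[[0.96,-0.2,0.26],[0.0,-0.0,-0.04]],[[0.96,-0.2,0.27],[0.0,-0.0,-0.04]]]
[[[0.96,-0.19,0.26],[0.0,-0.0,-0.04]],[[0.96,-0.19,0.27],[0.0,-0.0,-0.04]],[[0.96,-0.18,0.26],[0.0,-0.0,-0.04]],[[0.96,-0.18,0.27],[0.0,-0.0,-0.04]],[[0.96,-0.17,0.26],[0.0,-0.0,-0.04]]]
[[[0.97,-0.17,0.27],[0.0,-0.0,-0.04]],[[0.97,-0.16,0.26],[0.0,-0.0,-0.04]],[[0.97,-0.16,0.27],[0.0,-0.0,-0.04]],[[0.97,-0.15,0.26],[0.0,-0.0,-0.04]],[[0.97,-0.15,0.27],[0.0,-0.0,-0.04]]]
[[[0.97,-0.15,0.26],[0.0,-0.0,-0.04]],[[0.97,-0.14,0.27],[0.0,-0.0,-0.04]],[[0.97,-0.14,0.26],[0.0,-0.0,-0.04]],[[0.97,-0.13,0.27],[0.0,-0.0,-0.04]],[[0.97,-0.13,0.26],[0.0,-0.0,-0.04]]]
[[[0.97,-0.12,0.27],[0.0,-0.0,-0.05]],[[0.97,-0.12,0.26],[0.0,-0.0,-0.04]],[[0.97,-0.11,0.27],[0.0,-0.0,-0.05]],[[0.98,-0.1,0.26],[0.0,-0.0,-0.04]],[[0.97,-0.1,0.27],[0.0,-0.0,-0.05]]]
```

View pics/w1.png

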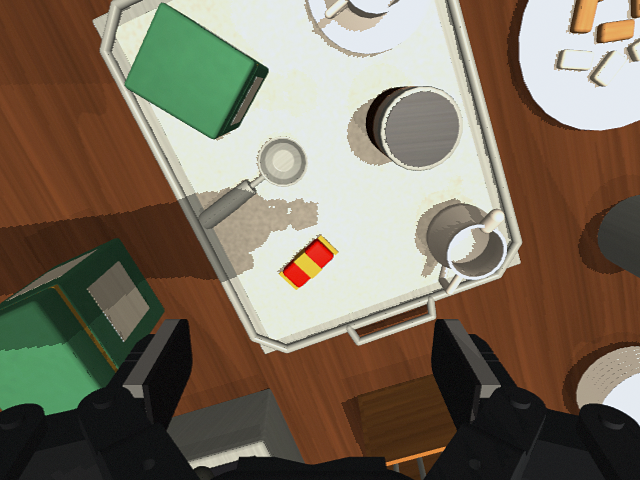

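The wrist picture confirms the tin (195,70), jar (418,127) and biscuit (308,262), and its depth agrees with the top camera to about 1 mm. Next I move over the bowl with the fingers shut.

Call:
step_arm:
  commands:
    - [[0.96,-0.21,0.2],[0,0,-0.04]]
    - [[0.96,-0.21,0.2],[0,0,-0.04]]
    - [[0.96,-0.21,0.2],[0,0,-0.04]]
    - [[0.96,-0.21,0.2],[0,0,-0.04]]
    - [[0.96,-0.21,0.2],[0,0,-0.04]]
  hand: 0
  newtons: 20

```text
time: 4.45
position: [0.5284, -0.1461, 0.3116]
ee_rot: [[0.317, 0.948, -0.001], [0.948, -0.317, -0.001], [-0.001, -0.0, -1.0]]
contact_force: [0.7, 0.5, 0.4]
width: 0.0123
```

Call:
step_arm:
  commands:
    - [[0.96,-0.19,0.2],[0,0,-0.04]]
    - [[0.96,-0.19,0.2],[0,0,-0.04]]
    - [[0.96,-0.19,0.2],[0,0,-0.04]]
    - [[0.96,-0.19,0.2],[0,0,-0.04]]
    - [[0.96,-0.19,0.2],[0,0,-0.04]]

```text
time: 4.95
position: [0.54, -0.049, 0.2915]
ee_rot: [[0.294, 0.956, -0.001], [0.956, -0.294, -0.001], [-0.001, -0.0, -1.0]]
contact_force: [0.3, -0.1, -0.2]
width: -0.0002
```

Call:
step_arm:
  commands:
    - [[0.97,-0.16,0.2],[0,0,-0.04]]
    - [[0.97,-0.16,0.2],[0,0,-0.04]]
    - [[0.97,-0.16,0.2],[0,0,-0.04]]
    - [[0.97,-0.16,0.2],[0,0,-0.04]]
    - [[0.97,-0.16,0.2],[0,0,-0.04]]

```text
time: 5.45
position: [0.5524, 0.0485, 0.2715]
ee_rot: [[0.271, 0.962, -0.0], [0.962, -0.271, -0.001], [-0.001, -0.0, -1.0]]
contact_force: [-0.5, -0.0, -0.9]
width: -0.0001
```

Call:
step_arm:
  commands:
    - [[0.97,-0.14,0.2],[0,0,-0.04]]
    - [[0.97,-0.14,0.2],[0,0,-0.04]]
    - [[0.97,-0.14,0.2],[0,0,-0.04]]
    - [[0.97,-0.14,0.2],[0,0,-0.04]]
    - [[0.97,-0.14,0.2],[0,0,-0.04]]

```text
time: 5.95
position: [0.5644, 0.1457, 0.2514]
ee_rot: [[0.248, 0.969, -0.0], [0.969, -0.248, -0.001], [-0.001, 0.0, -1.0]]
contact_force: [1.2, 0.7, -0.6]
width: 0.0001
```

```bash
python3 - <<'E'
from m import *
c=cam("wrist"); im,d=ctrl.snapshot("wrist"); cv2.imwrite("pics/w2.png",im); W=cloud("wrist",d,c)
P=blob(W,(.567,.205),.16,.047,.054);print("caddy",len(P),rect(P[:,:2]))
P=blob(W,(.577,.249),.05,.06,.08);print("bowl",len(P),np.percentile(P[:,2],95),rect(P[:,:2]),cv2.minEnclosingCircle((P[:,:2]*1000).astype(np.float32)))
E
python3 go.py 0.577 0.249 0.13 77.5
```

```text
caddy 7397 (array([562.3, 186.2]), array([207.7,  96.1]), 77.4)
bowl 2088 0.06624887935541464 (array([576.8, 247.5]), array([73.4, 76.2]), 76.4) ((577.3316650390625, 249.1118927001953), 38.45256423950195)
t 6.0 p [0.5638 0.1499 0.251 ] yaw 75.9 F [0.3 2.5 0.9] w 0.0
total shift(tool) [ 4.95 -0.56  6.06] turn [-0.01 -0.01 -0.23] rows 7
[[[0.71,-0.08,0.87],[-0.0,-0.0,-0.03]],[[0.71,-0.08,0.87],[-0.0,-0.0,-0.03]],[[0.71,-0.07,0.86],[-0.0,-0.0,-0.03]],[[0.71,-0.07,0.87],[-0.0,-0.0,-0.03]],[[0.71,-0.07,0.86],[-0.0,-0.0,-0.04]]]
[[[0.7,-0.07,0.87],[-0.0,-0.01,-0.03]],[[0.71,-0.06,0.86],[-0.01,-0.0,-0.04]]]
```

View pics/w2.png

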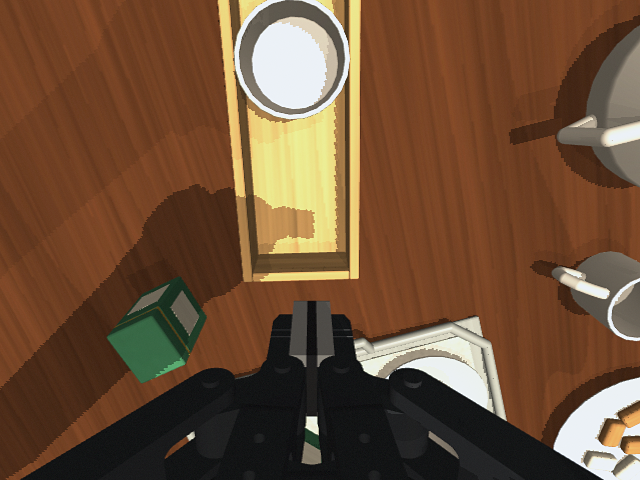

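Call:
step_arm:
  commands:
    - [[0.99,-0.11,0.8],[0,0,-0.05]]
    - [[0.99,-0.11,0.8],[0,0,-0.05]]
    - [[0.99,-0.11,0.8],[0,0,-0.05]]
    - [[0.99,-0.11,0.8],[0,0,-0.05]]
    - [[0.99,-0.11,0.8],[0,0,-0.03]]

```text
time: 6.5
position: [0.5773, 0.2442, 0.171]
ee_rot: [[0.221, 0.975, 0.0], [0.975, -0.221, -0.002], [-0.002, 0.001, -1.0]]
contact_force: [-0.1, 1.0, -0.1]
width: 0.0
```

Call:
step_arm:
  commands:
    - [[0,0,1],[0,0,0]]
    - [[0,0,0.9],[0,0,0]]

```text
time: 6.7
position: [0.5769, 0.2445, 0.1328]
ee_rot: [[0.22, 0.976, -0.0], [0.976, -0.22, -0.001], [-0.001, 0.0, -1.0]]
contact_force: [0.0, 0.9, -0.1]
width: -0.0
```

```bash
python3 go.py 0.577 0.249 0.048 77.5
```

```text
t 6.7 p [0.5769 0.2445 0.1328] yaw 77.3 F [ 0.   0.9 -0.1] w -0.0
total shift(tool) [ 0.23 -0.04  4.24] turn [ 0.    0.01 -0.03] rows 5
[[[0.05,-0.01,0.85],[0.0,0.0,-0.01]],[[0.04,-0.01,0.85],[0.0,0.0,-0.0]],[[0.05,-0.01,0.85],[0.0,0.0,-0.01]],[[0.04,-0.01,0.84],[0.0,0.01,-0.0]],[[0.05,-0.0,0.85],[0.0,0.0,-0.01]]]
```

Call:
step_arm:
  commands:
    - [[0.05,0,0.85],[0,0,-0.01]]
    - [[0.05,0,0.85],[0,0,-0.01]]
    - [[0.05,0,0.85],[0,0,0]]
    - [[0.05,0,0.85],[0,0,0]]
    - [[0.05,0,0.85],[0,0,0]]

```text
time: 7.2
position: [0.5777, 0.2504, 0.0476]
ee_rot: [[0.217, 0.976, 0.0], [0.976, -0.217, -0.0], [-0.0, 0.0, -1.0]]
contact_force: [0.9, -0.2, 0.3]
width: 0.0001
```

Call:
step_arm:
  commands:
    - [[0.5,0,0],[0,0,0]]
    - [[0.3,0,0],[0,0,0]]
    - [[0.25,0,0],[0,0,0]]
    - [[0.25,0,0],[0,0,0]]

```text
time: 7.6
position: [0.5837, 0.2765, 0.0497]
ee_rot: [[0.216, 0.976, 0.001], [0.976, -0.216, -0.0], [0.0, 0.001, -1.0]]
contact_force: [-0.3, -2.1, 0.2]
width: 0.0001
```

Call:
step_arm:
  commands:
    - [[0.25,0,0],[0,0,0]]
    - [[0.25,0,0],[0,0,0]]
    - [[0.25,0,0],[0,0,0]]

```text
time: 7.9
position: [0.5869, 0.2904, 0.0493]
ee_rot: [[0.217, 0.976, 0.001], [0.976, -0.217, -0.001], [-0.001, 0.001, -1.0]]
contact_force: [-0.4, -2.7, 2.4]
width: -0.0003
```

```bash
cat > along.py <<'E'
from m import *
s=ctrl.read_state();e=np.array(s["position"])[:2]-[.5665,.205]
print("along",e@[.217,.976],"lat",e@[.976,-.217],"F along",np.array(s["contact_force"])[:2]@[.217,.976],"F",s["contact_force"],"z",s["position"][2],"t",s["time"])
E
python3 along.py
```

```text
along 0.08777997056247336 lat 0.0013443778498426614 F along -2.7709797967564525 F [-0.4168 -2.7464  2.3855] z 0.04932485421793448 t 7.9
```

Call:
step_arm:
  commands:
    - [[0.2,0,0],[0,0,0]]
    - [[0.1,0,0],[0,0,0]]
    - [[0,0,0],[0,0,0]]

```text
time: 8.2
position: [0.5879, 0.2967, 0.049]
ee_rot: [[0.216, 0.976, 0.0], [0.976, -0.216, 0.0], [0.0, 0.0, -1.0]]
contact_force: [0.1, -2.4, 2.2]
width: 0.0
```

```bash
python3 - <<'E'
from m import *
im,d=ctrl.snapshot("top"); W=cloud("top",d)
P=blob(W,(.584,.279),.055,.058,.075);P=P[P[:,2]<.072]
e=P[:,:2]-[.5665,.205];a=e@[.217,.976];l=e@[.976,-.217]
print(len(P),"along range",np.percentile(a,[0,1,99,100]),"lat",np.percentile(l,[0,100]))
E
python3 along.py
```

```text
along 0.0939354586070578 lat 0.0009914262224518828 F along -1.7334880184011465 F [-0.1916 -1.7335  1.0495] z 0.04891556924635983 t 8.25Traceback (most recent call last):
  File "<stdin>", line 5, in <module>
    return _quantile_unchecked(
        a, q, axis, out, overwrite_input, method, keepdims, weights)
    return _ureduce(a,
                    func=_quantile_ureduce_func,
    ...<5 lines>...
                    overwrite_input=overwrite_input,
                    method=method)
    r = func(a, **kwargs)
    result = _quantile(arr,
                       quantiles=q,
    ...<2 lines>...
                       out=out,
                       weights=wgt)
    slices_having_nans = np.isnan(arr[-1, ...])
                                  ~~~^^^^^^^^^
IndexError: index -1 is out of bounds for axis 0 with size 0
```

Call:
step_arm:
  commands:
    - [[0.1,0,0],[0,0,0]]
    - [[0.05,0,0],[0,0,0]]

```text
time: 8.45
position: [0.5884, 0.2992, 0.0488]
ee_rot: [[0.217, 0.976, -0.0], [0.976, -0.217, -0.0], [-0.0, -0.0, -1.0]]
contact_force: [-0.4, -2.1, 1.5]
width: -0.0
```

Call:
step_arm:
  commands:
    - [[0.05,0,0],[0,0,0]]
    - [[0.05,0,0],[0,0,0]]

```text
time: 8.65
position: [0.5886, 0.2999, 0.0487]
ee_rot: [[0.217, 0.976, -0.001], [0.976, -0.217, -0.003], [-0.003, -0.001, -1.0]]
contact_force: [-1.5, -6.4, 5.3]
width: 0.0
```

```bash
python3 along.py
```

```text
along 0.09746478114289422 lat 0.0010065131215307543 F along -6.530991490135636 F [-1.5072 -6.3565  5.32  ] z 0.04871988793601855 t 8.65
```

Call:
step_arm:
  commands:
    - [[-0.7,0,0],[0,0,0]]
    - [[-0.3,0,-0.8],[0,0,0]]
    - [[0,0,-1],[0,0,0]]
    - [[-0.5,0,-1],[0,0,0]]
    - [[-1,0,-1],[0,0,0]]

```text
time: 9.15
position: [0.578, 0.2544, 0.1271]
ee_rot: [[0.214, 0.977, 0.002], [0.977, -0.214, 0.004], [0.004, 0.001, -1.0]]
contact_force: [0.1, -0.6, 0.5]
width: -0.0001
```

Call:
step_arm:
  commands:
    - [[-1,0,-1],[0,0,0]]
    - [[-1,0,-1],[0,0,0]]
    - [[-1,0,-0.5],[0,0,0]]
    - [[0,0,0],[0,0,0]]
  hand: 85

```text
time: 9.55
position: [0.5662, 0.1912, 0.1775]
ee_rot: [[0.221, 0.975, 0.005], [0.975, -0.221, -0.0], [0.001, 0.005, -1.0]]
contact_force: [0.5, 0.3, 0.3]
width: 0.058
```

```bash
cat > look.py <<'E'
from m import *
import sys
im,d=ctrl.snapshot("top");cv2.imwrite("pics/"+sys.argv[1]+".png",im);W=cloud("top",d)
c=cam("wrist");iw,dw=ctrl.snapshot("wrist");cv2.imwrite("pics/"+sys.argv[1]+"w.png",iw);Ww=cloud("wrist",dw,c)
for nm,V in (("top",W),("wrist",Ww)):
    e=V[...,:2]-[.5665,.205];a=e@[.217,.976];l=e@[.976,-.217];z=V[...,2]
    k=(abs(a)<.13)&(abs(l)<.05)
    for n,z0,z1 in (("bowl",.060,.072),("jar",.098,.112),("tin",.113,.127)):
        m=k&(z>z0)&(z<z1)
        if m.sum()>30: print(nm,n,m.sum(),"along",np.percentile(a[m],[.5,99.5]).round(4),"lat",np.percentile(l[m],[.5,99.5]).round(4),"z",np.median(z[m]).round(4),*rect(V[m][:,:2]))
E
python3 look.py a1; python3 go.py 0.467 -0.119 0.2 129.4
```

```text
top bowl 38 along [0.0779 0.1093] lat [-0.0381 -0.0087] z 0.0653 [562.1 304.1] [43.9  7.4] 34.2
wrist bowl 3868 along [0.0354 0.1108] lat [-0.0386  0.0369] z 0.0649 [581.6 276.4] [76.3 76.5] 13.5
t 9.65 p [0.5653 0.194  0.1758] yaw 77.4 F [-0.2  0.1  0.4] w 0.0718
total shift(tool) [-16.34  -1.39  -1.24] turn [ 0.02 -0.01 -7.56] rows 17
[[[-0.96,-0.08,-0.07],[0.0,-0.0,-0.44]],[[-0.96,-0.13,-0.07],[0.0,-0.0,-0.44]],[[-0.95,-0.18,-0.07],[0.0,-0.0,-0.45]],[[-0.94,-0.23,-0.07],[0.0,-0.0,-0.44]],[[-0.92,-0.28,-0.07],[0.0,-0.0,-0.45]]]
[[[-0.91,-0.33,-0.07],[0.0,-0.0,-0.44]],[[-0.89,-0.38,-0.07],[0.0,-0.0,-0.45]],[[-0.86,-0.43,-0.07],[0.0,-0.0,-0.44]],[[-0.84,-0.47,-0.08],[0.0,-0.0,-0.45]],[[-0.81,-0.52,-0.07],[0.0,-0.0,-0.44]]]
[[[-0.79,-0.56,-0.08],[0.0,-0.0,-0.45]],[[-0.75,-0.6,-0.07],[0.0,-0.0,-0.44]],[[-0.72,-0.64,-0.08],[0.0,-0.0,-0.45]],[[-0.69,-0.68,-0.07],[0.0,-0.0,-0.44]],[[-0.65,-0.71,-0.08],[0.01,0.0,-0.45]]]
[[[-0.61,-0.75,-0.07],[0.0,0.0,-0.44]],[[-0.57,-0.78,-0.08],[0.01,0.0,-0.45]]]
```

Call:
step_arm:
  commands:
    - [[-0.95,-0.18,-0.07],[0,0,-0.44]]
    - [[-0.95,-0.18,-0.07],[0,0,-0.44]]
    - [[-0.95,-0.18,-0.07],[0,0,-0.45]]
    - [[-0.95,-0.18,-0.07],[0,0,-0.44]]
    - [[-0.92,-0.28,-0.07],[0,0,-0.45]]

```text
time: 10.15
position: [0.5342, 0.1033, 0.1815]
ee_rot: [[-0.052, 0.999, -0.0], [0.999, 0.052, 0.001], [0.001, -0.0, -1.0]]
contact_force: [0.7, -0.0, -0.1]
width: 0.0851
```

Call:
step_arm:
  commands:
    - [[-0.9,-0.35,-0.07],[0,0,-0.44]]
    - [[-0.88,-0.4,-0.07],[0,0,-0.45]]
    - [[-0.86,-0.43,-0.07],[0,0,-0.44]]
    - [[-0.84,-0.47,-0.08],[0,0,-0.45]]
    - [[-0.81,-0.52,-0.07],[0,0,-0.44]]

```text
time: 10.65
position: [0.5047, 0.0116, 0.1888]
ee_rot: [[-0.314, 0.95, -0.0], [0.95, 0.314, 0.002], [0.002, 0.0, -1.0]]
contact_force: [0.4, 1.2, 0.5]
width: 0.0849
```

Call:
step_arm:
  commands:
    - [[-0.79,-0.56,-0.07],[0,0,-0.45]]
    - [[-0.75,-0.6,-0.07],[0,0,-0.44]]
    - [[-0.72,-0.64,-0.08],[0,0,-0.45]]
    - [[-0.69,-0.68,-0.07],[0,0,-0.44]]
    - [[-0.65,-0.71,-0.08],[0,0,-0.45]]

```text
time: 11.15
position: [0.4761, -0.0806, 0.1962]
ee_rot: [[-0.554, 0.833, 0.0], [0.833, 0.554, 0.001], [0.001, 0.001, -1.0]]
contact_force: [-0.3, 0.2, -0.7]
width: 0.0847
```

Call:
step_arm:
  commands:
    - [[-0.61,-0.75,-0.07],[0,0,-0.44]]
    - [[-0.57,-0.78,-0.08],[0,0,-0.45]]
    - [[0,0,0],[0,0,0]]

```text
time: 11.45
position: [0.4642, -0.1196, 0.1991]
ee_rot: [[-0.634, 0.774, -0.0], [0.774, 0.634, 0.0], [0.001, -0.0, -1.0]]
contact_force: [0.6, 0.8, 0.1]
width: 0.085
```

```bash
python3 go.py 0.467 -0.119 0.106 129.4
```

```text
t 11.45 p [ 0.4642 -0.1196  0.1991] yaw 129.3 F [0.6 0.8 0.1] w 0.085
total shift(tool) [-0.07  0.13  4.65] turn [-0.   -0.   -0.01] rows 5
[[[-0.01,0.03,0.93],[-0.0,-0.0,-0.0]],[[-0.01,0.02,0.93],[-0.0,-0.0,-0.0]],[[-0.02,0.03,0.93],[-0.0,-0.0,-0.0]],[[-0.01,0.02,0.93],[-0.0,-0.0,-0.01]],[[-0.02,0.03,0.93],[-0.0,-0.0,-0.0]]]
```

Call:
step_arm:
  commands:
    - [[0,0.13,0.95],[0,0,0]]
    - [[0,0,0.95],[0,0,0]]
    - [[0,0,0.95],[0,0,0]]
    - [[0,0,0.95],[0,0,0]]
    - [[0,0,0.9],[0,0,0]]

```text
time: 11.95
position: [0.467, -0.1144, 0.1045]
ee_rot: [[-0.637, 0.771, 0.001], [0.771, 0.637, 0.002], [0.001, 0.001, -1.0]]
contact_force: [0.2, 0.7, 0.2]
width: 0.0849
```

Call:
step_arm:
  commands:
    - [[0,0,0],[0,0,0]]
    - [[0,0,0],[0,0,0]]
    - [[0,0,0],[0,0,0]]
    - [[0,0,0],[0,0,0]]
  hand: 50
  newtons: 40

```text
time: 12.35
position: [0.4668, -0.1163, 0.106]
ee_rot: [[-0.636, 0.772, 0.001], [0.772, 0.636, -0.0], [-0.001, 0.001, -1.0]]
contact_force: [0.2, 0.6, -4.1]
width: 0.0655
```

```bash
python3 go.py 0.467 -0.119 0.106 129.4
```

```text
t 12.35 p [ 0.4668 -0.1163  0.106 ] yaw 129.5 F [ 0.2  0.6 -4.1] w 0.0655
total shift(tool) [-0.11 -0.08  0.  ] turn [0.01 0.01 0.01] rows 1
[[[-0.11,-0.08,0.0],[0.01,0.01,0.01]]]
```

Call:
step_arm:
  commands:
    - [[0,0,-0.3],[0,0,0]]
    - [[0,0,-0.8],[0,0,0]]
    - [[0,0,-1],[0,0,0]]
    - [[0,0,-1],[0,0,0]]
    - [[0,0,-1],[0,0,0]]

```text
time: 12.85
position: [0.4663, -0.1165, 0.1889]
ee_rot: [[-0.636, 0.772, 0.001], [0.772, 0.636, -0.0], [-0.001, 0.0, -1.0]]
contact_force: [0.6, 0.1, -3.5]
width: 0.0656
```

```bash
python3 go.py 0.5656 0.2011 0.2 77.4 | cut -c1-1000
```

```text
t 12.85 p [ 0.4663 -0.1165  0.1889] yaw 129.5 F [ 0.6  0.1 -3.5] w 0.0656
total shift(tool) [ 9.11 13.93 -0.56] turn [0.   0.   7.57] rows 17
[[[0.54,0.82,-0.03],[0.0,0.0,0.45]],[[0.58,0.79,-0.03],[0.0,0.0,0.45]],[[0.62,0.76,-0.03],[0.0,0.0,0.44]],[[0.66,0.72,-0.03],[0.0,0.0,0.45]],[[0.7,0.69,-0.03],[0.0,0.0,0.44]]]
[[[0.73,0.65,-0.03],[0.0,0.0,0.45]],[[0.77,0.61,-0.03],[0.0,0.0,0.44]],[[0.8,0.57,-0.03],[0.0,0.0,0.45]],[[0.83,0.52,-0.04],[0.0,0.0,0.44]],[[0.85,0.48,-0.03],[0.0,0.0,0.45]]]
[[[0.88,0.43,-0.04],[0.0,0.0,0.44]],[[0.9,0.38,-0.03],[0.0,0.0,0.45]],[[0.92,0.34,-0.04],[0.0,0.0,0.44]],[[0.93,0.29,-0.03],[0.0,0.0,0.45]],[[0.95,0.23,-0.04],[0.0,0.0,0.44]]]
[[[0.96,0.18,-0.03],[0.0,0.0,0.45]],[[0.97,0.14,-0.04],[0.01,0.0,0.44]]]
```

Call:
step_arm:
  commands:
    - [[0.54,0.82,-0.03],[0,0,0.45]]
    - [[0.58,0.79,-0.03],[0,0,0.45]]
    - [[0.62,0.76,-0.03],[0,0,0.44]]
    - [[0.66,0.72,-0.03],[0,0,0.45]]
    - [[0.7,0.69,-0.03],[0,0,0.44]]

```text
time: 13.35
position: [0.4957, -0.0223, 0.1912]
ee_rot: [[-0.407, 0.914, 0.001], [0.914, 0.407, -0.0], [-0.001, 0.001, -1.0]]
contact_force: [0.0, 0.1, -3.3]
width: 0.0655
```

Call:
step_arm:
  commands:
    - [[0.73,0.65,-0.03],[0,0,0.45]]
    - [[0.77,0.61,-0.03],[0,0,0.44]]
    - [[0.8,0.57,-0.03],[0,0,0.45]]
    - [[0.83,0.52,-0.04],[0,0,0.44]]
    - [[0.85,0.48,-0.03],[0,0,0.45]]

```text
time: 13.85
position: [0.525, 0.0712, 0.1944]
ee_rot: [[-0.151, 0.989, 0.001], [0.989, 0.151, 0.0], [-0.0, 0.001, -1.0]]
contact_force: [0.8, 0.1, -3.0]
width: 0.0656
```

Call:
step_arm:
  commands:
    - [[0.88,0.43,-0.04],[0,0,0.44]]
    - [[0.9,0.38,-0.03],[0,0,0.45]]
    - [[0.92,0.34,-0.04],[0,0,0.44]]
    - [[0.93,0.29,-0.03],[0,0,0.45]]
    - [[0.95,0.23,-0.04],[0,0,0.44]]

```text
time: 14.35
position: [0.5541, 0.1644, 0.1979]
ee_rot: [[0.115, 0.993, 0.0], [0.993, -0.115, 0.0], [0.0, 0.0, -1.0]]
contact_force: [0.3, 0.4, -3.2]
width: 0.0658
```

Call:
step_arm:
  commands:
    - [[0.96,0.18,-0.03],[0,0,0.45]]
    - [[0.97,0.14,-0.04],[0,0,0.44]]
    - [[0,0,0],[0,0,0]]

```text
time: 14.65
position: [0.5657, 0.2048, 0.1998]
ee_rot: [[0.214, 0.977, 0.002], [0.977, -0.214, 0.003], [0.004, 0.001, -1.0]]
contact_force: [-0.9, -1.0, -2.6]
width: 0.0656
```

```bash
python3 go.py 0.5656 0.2011 0.13 77.4; python3 along.py; python3 - <<'E'
from m import *
c=cam("wrist");iw,dw=ctrl.snapshot("wrist");cv2.imwrite("pics/b1w.png",iw);V=cloud("wrist",dw,c)
e=V[...,:2]-[.5665,.205];a=e@[.217,.976];l=e@[.976,-.217];z=V[...,2];k=(abs(a)<.13)&(abs(l)<.055)
for n,z0,z1 in (("bowl",.06,.072),("wall",.044,.055),("tin",.19,.225)):
    m=k&(z>z0)&(z<z1);print(n,m.sum(),np.percentile(a[m],[.5,99.5]).round(4) if m.any() else "",np.percentile(l[m],[.5,99.5]).round(4) if m.any() else "",rect(V[m][:,:2]) if m.sum()>5 else "")
E
```

```text
t 14.65 p [0.5657 0.2048 0.1998] yaw 77.6 F [-0.9 -1.  -2.6] w 0.0656
total shift(tool) [-0.2   0.03  3.49] turn [ 0.01 -0.03  0.03] rows 4
[[[-0.05,0.01,0.87],[0.0,-0.01,0.01]],[[-0.05,0.01,0.87],[0.0,-0.01,0.01]],[[-0.05,0.01,0.87],[0.0,-0.01,0.01]],[[-0.04,0.0,0.88],[0.01,-0.0,0.0]]]
along -0.0003553780257839004 lat -0.0007105967729437779 F along -1.1931882835851384 F [-0.934  -1.0149 -2.5833] z 0.19977173838575663 t 14.65
bowl 2979 [0.0357 0.1106] [-0.0382  0.0368] (array([581.8, 276.7]), array([75.8, 75.9]), 77.8)
wall 8283 [0.0115 0.1228] [-0.0477  0.0478] (array([580.3, 267.4]), array([118.5,  96.4]), 77.4)
tin 50792 [-0.0251  0.0342] [-0.0466  0.0447] (array([567. , 207.8]), array([ 64.6, 109.7]), 75.9)
```

View pics/b1w.png

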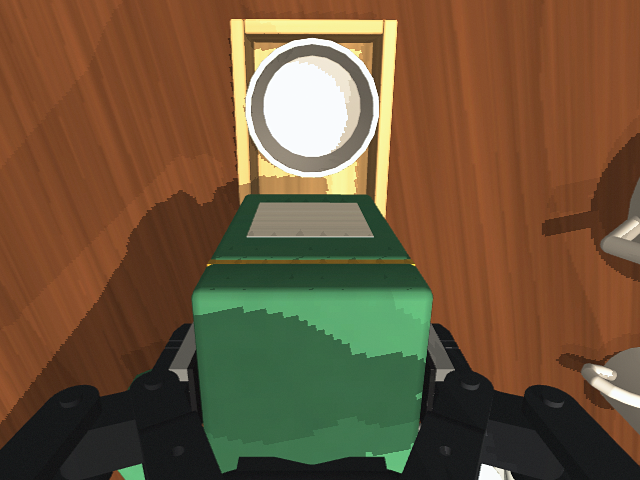

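The picture shows the tin over the caddy, with its far lid edge just short of the bowl rim (bowl centre at (312,108)). The bowl sits about 4 mm off the end wall. That still leaves enough room: 7.5 mm of slack for tin and jar.

Call:
step_arm:
  commands:
    - [[-0.1,0.02,0.3],[0,-0.02,0.02]]
    - [[0,0,0.9],[0,0,0]]
    - [[0,0,0.9],[0,0,0]]
    - [[0,0,0.2],[0,0,0]]
    - [[0,0,0],[0,0,0]]

```text
time: 15.2
position: [0.5653, 0.1975, 0.1519]
ee_rot: [[0.221, 0.975, -0.002], [0.975, -0.221, -0.004], [-0.004, -0.002, -1.0]]
contact_force: [-0.0, -0.3, -3.7]
width: 0.0655
```

```bash
python3 go.py 0.5656 0.2011 0.106 77.4; python3 along.py; cat > tin.py <<'E'
from m import *
c=cam("wrist");iw,dw=ctrl.snapshot("wrist");cv2.imwrite("pics/b2w.png",iw);V=cloud("wrist",dw,c)
e=V[...,:2]-[.5665,.205];a=e@[.217,.976];l=e@[.976,-.217];z=V[...,2];k=(abs(a)<.13)&(abs(l)<.034)
tp=ctrl.read_state()["position"][2]+.015
for n,z0,z1 in (("bowl",.06,.072),("tin",tp-.01,tp+.01)):
    m=k&(z>z0)&(z<z1)
    if m.any(): print(n,m.sum(),np.percentile(a[m],[.5,99.5]).round(4),"z",np.median(z[m]))
E
python3 tin.py
```

```text
t 15.2 p [0.5653 0.1975 0.1519] yaw 77.2 F [-0.  -0.3 -3.7] w 0.0655
total shift(tool) [ 0.19 -0.02  2.29] turn [-0.01  0.03 -0.03] rows 3
[[[0.06,-0.01,0.76],[-0.0,0.01,-0.01]],[[0.06,-0.01,0.77],[-0.01,0.01,-0.01]],[[0.07,-0.0,0.76],[-0.0,0.01,-0.01]]]
along -0.007577181424656891 lat 0.00044056308955337946 F along -0.2692431764685229 F [-0.0322 -0.2687 -3.6716] z 0.1518930294012255 t 15.2
bowl 4634 [0.0254 0.1107] z 0.06485418388404382
tin 42484 [-0.0326  0.0271] z 0.16771309495278836
```

Call:
step_arm:
  commands:
    - [[0.2,0,0.5],[0,0.02,-0.02]]
    - [[0,0,0.6],[0,0,0]]
    - [[0,0,0.3],[0,0,0]]
    - [[0,0,0.1],[0,0,0]]
    - [[0,0,0],[0,0,0]]

```text
time: 15.75
position: [0.5663, 0.2028, 0.1221]
ee_rot: [[0.218, 0.976, -0.001], [0.976, -0.218, -0.0], [-0.001, -0.001, -1.0]]
contact_force: [-0.7, 1.1, -3.6]
width: 0.0659
```

```bash
python3 along.py; python3 tin.py;python3 along.py
```

```text
along -0.00221471272095263 lat 0.0003052332431028507 F along 0.915541281642082 F [-0.7464  1.104  -3.5889] z 0.12211839900315276 t 15.75
bowl 6443 [0.0312 0.1107] z 0.06488628883677645
tin 42619 [-0.0273  0.0323] z 0.13797805791660483
along -0.002019042650362752 lat 0.0005375322984978197 F along -0.37589051502597254 F [ 1.2081 -0.6537 -2.8021] z 0.12257451239253768 t 15.8
```

Call:
step_arm:
  commands:
    - [[0,0,0.35],[0,0,0]]
    - [[0,0,0.25],[0,0,0]]
    - [[0,0,0.1],[0,0,0]]
    - [[0,0,0],[0,0,0]]
    - [[0,0,0],[0,0,0]]

```text
time: 16.3
position: [0.5666, 0.2029, 0.1087]
ee_rot: [[0.218, 0.976, 0.0], [0.976, -0.218, 0.0], [0.0, 0.0, -1.0]]
contact_force: [-0.6, 0.3, -3.3]
width: 0.0656
```

```bash
python3 along.py
```

```text
along -0.00199664859796197 lat 0.0005468991788286855 F along 0.13086065586496007 F [-0.645   0.2775 -3.3079] z 0.10869507678167416 t 16.3
```

Call:
step_arm:
  commands:
    - [[0,0,0.08],[0,0,0]]
    - [[0,0,0.05],[0,0,0]]
    - [[0,0,0],[0,0,0]]

```text
time: 16.6
position: [0.5665, 0.2028, 0.106]
ee_rot: [[0.218, 0.976, -0.0], [0.976, -0.218, -0.0], [-0.0, -0.0, -1.0]]
contact_force: [-0.0, 0.0, -4.7]
width: 0.0656
```

Call:
step_arm:
  commands:
    - [[0,0,0.04],[0,0,0]]
    - [[0,0,0],[0,0,0]]

```text
time: 16.8
position: [0.5665, 0.2028, 0.1052]
ee_rot: [[0.218, 0.976, -0.0], [0.976, -0.218, -0.0], [-0.0, -0.0, -1.0]]
contact_force: [-1.7, 0.6, -3.3]
width: 0.0655
```

Call:
step_arm:
  commands:
    - [[0,0,0.04],[0,0,0]]
    - [[0,0,0],[0,0,0]]

```text
time: 17.0
position: [0.5666, 0.2029, 0.1049]
ee_rot: [[0.218, 0.976, 0.0], [0.976, -0.218, -0.0], [-0.0, 0.0, -1.0]]
contact_force: [-1.1, -0.7, -0.6]
width: 0.0655
```

Call:
step_arm:
  commands:
    - [[0,0,0.04],[0,0,0]]
    - [[0,0,0],[0,0,0]]

```text
time: 17.2
position: [0.5666, 0.203, 0.1048]
ee_rot: [[0.218, 0.976, 0.001], [0.976, -0.218, -0.001], [-0.0, 0.001, -1.0]]
contact_force: [-2.4, -2.3, 5.7]
width: 0.0657
```

Call:
step_arm:
  commands:
    - [[0,0,-0.03],[0,0,0]]
    - [[0,0,0],[0,0,0]]
    - [[0,0,0],[0,0,0]]
    - [[0,0,0],[0,0,0]]
  hand: 85

```text
time: 17.6
position: [0.5667, 0.2029, 0.1042]
ee_rot: [[0.218, 0.976, 0.0], [0.976, -0.218, 0.0], [0.0, 0.0, -1.0]]
contact_force: [0.0, -0.4, -0.2]
width: 0.0848
```

Call:
step_arm:
  commands:
    - [[0,0,-0.5],[0,0,0]]
    - [[0,0,-1],[0,0,0]]
    - [[0,0,-1],[0,0,0]]
    - [[-0.5,0,-1],[0,0,0]]
    - [[-1,0,-1],[0,0,0]]

```text
time: 18.1
position: [0.5599, 0.1753, 0.196]
ee_rot: [[0.215, 0.977, 0.001], [0.977, -0.215, 0.002], [0.002, 0.001, -1.0]]
contact_force: [0.8, -0.2, 0.4]
width: 0.0851
```

Call:
step_arm:
  commands:
    - [[-1,0,0],[0,0,0]]
    - [[-1,0,0],[0,0,0]]
    - [[-1,0,0],[0,0,0]]
    - [[-1,0,0],[0,0,0]]
    - [[-1,0,0],[0,0,0]]

```text
time: 18.6
position: [0.5382, 0.0754, 0.1951]
ee_rot: [[0.218, 0.976, 0.001], [0.976, -0.218, 0.0], [0.0, 0.001, -1.0]]
contact_force: [0.1, -0.9, -0.5]
width: 0.0849
```

```bash
python3 look.py c1; python3 go.py 0.62 -0.2165 0.19 77.4|cut -c1-300
```

```text
top bowl 220 along [-0.0442  0.1105] lat [-0.0382  0.037 ] z 0.0654 [572.4 237.7] [155.1  75.8] 76.5
top jar 54 along [-0.0443  0.0272] lat [-0.035   0.0228] z 0.1071 [539.9 189.3] [43.6 92.3] 25.9
top tin 1220 along [-0.0439  0.0312] lat [-0.0347  0.0308] z 0.1208 [563.5 199.8] [76.9 66.2] 77.0
wrist bowl 41 along [-0.0444 -0.0438] lat [-0.0324  0.0274] z 0.0669 [554.5 162.5] [ 0.3 60. ] 77.1
wrist jar 134 along [-0.0442 -0.0438] lat [-0.032   0.0272] z 0.1055 [554.6 162.5] [ 0.2 59.8] 77.0
wrist tin 10865 along [-0.044  -0.0188] lat [-0.0347  0.03  ] z 0.1201 [557.3 175. ] [25.7 66.3] 77.1
t 18.7 p [0.5381 0.0729 0.1947] yaw 77.2 F [ 0.1 -0.  -0.1] w 0.0848
total shift(tool) [-13.2    7.21   0.26] turn [ 0.    0.02 -0.04] rows 14
[[[-0.94,0.51,0.02],[0.0,0.0,-0.0]],[[-0.94,0.52,0.02],[0.0,0.0,-0.0]],[[-0.94,0.51,0.02],[0.0,0.0,-0.0]],[[-0.94,0.52,0.02],[0.0,0.0,-0.0]],[[-0.94,0.51,0.02],[0.0,0.0,-0.0]]]
[[[-0.94,0.52,0.02],[0.0,0.0,-0.0]],[[-0.94,0.51,0.02],[0.0,0.0,-0.0]],[[-0.95,0.52,0.02],[0.0,0.0,-0.01]],[[-0.95,0.51,0.02],[0.0,0.0,-0.0]],[[-0.94,0.51,0.02],[0.0,0.0,-0.01]]]
[[[-0.95,0.51,0.02],[0.0,0.0,-0.0]],[[-0.94,0.52,0.01],[0.0,0.01,-0.01]],[[-0.95,0.51,0.02],[0.0,0.0,-0.0]],[[-0.95,0.51,0.01],[0.0,0.01,-0.01]]]
```

View pics/c1w.png

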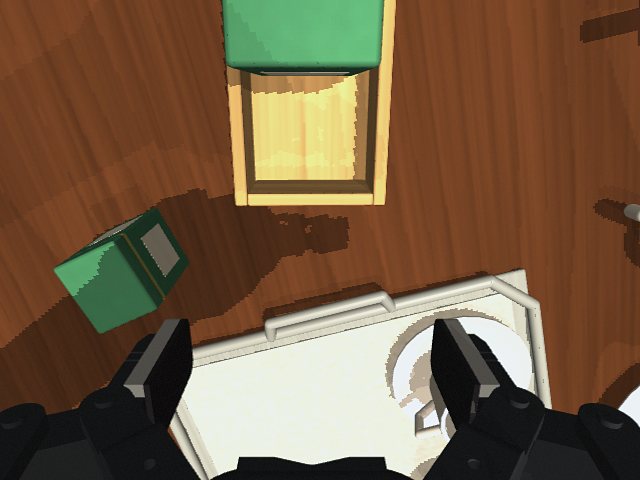

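The picture shows the tin standing in the caddy with clear floor in front of it (250-360, 75-185), and the depth puts its top at 0.1205 m, so it is flat. The jar gets 71 mm.

Call:
step_arm:
  commands:
    - [[-0.94,0.51,0.02],[0,0,0]]
    - [[-0.94,0.51,0.02],[0,0,0]]
    - [[-0.94,0.51,0.02],[0,0,0]]
    - [[-0.94,0.51,0.02],[0,0,0]]
    - [[-0.94,0.51,0.02],[0,0,0]]

```text
time: 19.2
position: [0.5683, -0.0262, 0.1929]
ee_rot: [[0.216, 0.976, 0.001], [0.976, -0.216, 0.001], [0.001, 0.001, -1.0]]
contact_force: [1.1, -0.1, -0.8]
width: 0.085
```

Call:
step_arm:
  commands:
    - [[-0.94,0.51,0.02],[0,0,0]]
    - [[-0.94,0.51,0.02],[0,0,0]]
    - [[-0.94,0.51,0.02],[0,0,0]]
    - [[-0.94,0.51,0.02],[0,0,0]]
    - [[-0.94,0.51,0.02],[0,0,0]]

```text
time: 19.7
position: [0.5978, -0.1291, 0.1909]
ee_rot: [[0.217, 0.976, 0.001], [0.976, -0.217, 0.001], [0.001, 0.001, -1.0]]
contact_force: [0.5, 0.4, -0.7]
width: 0.0851
```

Call:
step_arm:
  commands:
    - [[-0.95,0.52,0.02],[0,0,0]]
    - [[-0.95,0.52,0.02],[0,0,0]]
    - [[-0.7,0.4,0.02],[0,0,0]]
    - [[0,0,0],[0,0,0]]
    - [[0,0,0],[0,0,0]]

```text
time: 20.2
position: [0.6138, -0.1855, 0.1891]
ee_rot: [[0.217, 0.976, 0.0], [0.976, -0.217, 0.001], [0.001, -0.0, -1.0]]
contact_force: [-0.1, 0.7, 0.3]
width: 0.0853
```

```bash
python3 go.py 0.62 -0.2165 0.092 77.4|cut -c1-300
```

```text
t 20.2 p [ 0.6138 -0.1855  0.1891] yaw 77.5 F [-0.1  0.7  0.3] w 0.0853
total shift(tool) [-1.45  0.64  4.85] turn [-0.   -0.01  0.01] rows 5
[[[-0.29,0.13,0.97],[-0.0,-0.0,0.0]],[[-0.29,0.13,0.97],[-0.0,-0.0,0.0]],[[-0.29,0.13,0.97],[-0.0,-0.0,0.0]],[[-0.29,0.13,0.97],[-0.0,-0.0,0.0]],[[-0.29,0.12,0.97],[-0.0,-0.01,0.01]]]
```

Call:
step_arm:
  commands:
    - [[-0.9,0.4,0],[0,0,0]]
    - [[-0.55,0.24,0.3],[0,0,0]]
    - [[0,0,0.7],[0,0,0]]
    - [[0,0,0.6],[0,0,0]]
    - [[0,0,0],[0,0,0]]

```text
time: 20.7
position: [0.618, -0.2168, 0.1539]
ee_rot: [[0.217, 0.976, -0.005], [0.976, -0.217, 0.002], [0.001, -0.006, -1.0]]
contact_force: [0.1, -0.0, 0.0]
width: 0.0851
```

```bash
python3 go.py 0.62 -0.2165 0.092 77.4|cut -c1-300; python3 - <<'E'
from m import *
c=cam("wrist");iw,dw=ctrl.snapshot("wrist");V=cloud("wrist",dw,c)
P=blob(V,(.62,-.2165),.045,.1,.112);print(len(P),rect(P[:,:2]),cv2.minEnclosingCircle((P[:,:2]*1000).astype(np.float32)))
E
```

```text
t 20.7 p [ 0.618  -0.2168  0.1539] yaw 77.5 F [ 0.1 -0.   0. ] w 0.0851
total shift(tool) [0.04 0.11 3.1 ] turn [-0.05 -0.01  0.01] rows 4
[[[0.01,0.03,0.77],[-0.01,-0.0,0.0]],[[0.01,0.03,0.78],[-0.01,-0.0,0.0]],[[0.01,0.02,0.77],[-0.01,-0.0,0.0]],[[0.01,0.03,0.78],[-0.02,-0.01,0.01]]]
16275 (array([ 620. , -216.1]), array([65. , 65.2]), 19.2) ((619.961181640625, -216.3926239013672), 33.14546585083008)
```

Call:
step_arm:
  commands:
    - [[0,0.1,0.75],[-0.03,0,0]]
    - [[0,0,0.75],[0,0,0]]
    - [[0,0,0.75],[0,0,0]]
    - [[0,0,0.75],[0,0,0]]
    - [[0,0,0.1],[0,0,0]]

```text
time: 21.25
position: [0.6202, -0.218, 0.092]
ee_rot: [[0.218, 0.976, -0.001], [0.976, -0.218, 0.001], [0.0, -0.001, -1.0]]
contact_force: [-0.0, -0.6, 0.4]
width: 0.0849
```

Call:
step_arm:
  commands:
    - [[0,0,0],[0,0,0]]
    - [[0,0,0],[0,0,0]]
    - [[0,0,0],[0,0,0]]
    - [[0,0,0],[0,0,0]]
  hand: 50
  newtons: 45

```text
time: 21.65
position: [0.622, -0.2183, 0.0954]
ee_rot: [[0.218, 0.976, 0.004], [0.976, -0.218, -0.001], [0.0, 0.004, -1.0]]
contact_force: [-0.2, 0.6, -1.9]
width: 0.0651
```

Call:
step_arm:
  commands:
    - [[0,0,-0.3],[0,0,0]]
    - [[0,0,-0.8],[0,0,0]]
    - [[0,0,-1],[0,0,0]]
    - [[0,0,-1],[0,0,0]]
    - [[0,0,-1],[0,0,0]]

```text
time: 22.15
position: [0.6217, -0.2182, 0.1792]
ee_rot: [[0.218, 0.976, 0.005], [0.976, -0.218, -0.001], [-0.0, 0.005, -1.0]]
contact_force: [-0.1, -0.4, -3.9]
width: 0.0649
```

```bash
python3 go.py 0.5492 0.1272 0.185 77.4
```

```text
t 22.15 p [ 0.6217 -0.2182  0.1792] yaw 77.4 F [-0.1 -0.4 -3.9] w 0.0649
total shift(tool) [16.07 -7.3  -0.33] turn [0.04 0.   0.  ] rows 17
[[[0.95,-0.43,-0.02],[0.0,0.0,0.0]],[[0.94,-0.43,-0.02],[0.0,0.0,0.0]],[[0.95,-0.43,-0.02],[0.0,0.0,0.0]],[[0.94,-0.43,-0.02],[0.0,0.0,0.0]],[[0.95,-0.43,-0.02],[0.0,0.0,0.0]]]
[[[0.94,-0.43,-0.02],[0.0,0.0,0.0]],[[0.95,-0.43,-0.02],[0.0,0.0,0.0]],[[0.94,-0.43,-0.02],[0.0,0.0,0.0]],[[0.95,-0.43,-0.02],[0.0,0.0,0.0]],[[0.94,-0.43,-0.02],[0.0,0.0,0.0]]]
[[[0.95,-0.43,-0.02],[0.01,0.0,0.0]],[[0.94,-0.43,-0.02],[0.0,0.0,0.0]],[[0.95,-0.43,-0.02],[0.01,0.0,0.0]],[[0.94,-0.43,-0.02],[0.0,0.0,0.0]],[[0.95,-0.43,-0.01],[0.01,0.0,0.0]]]
[[[0.94,-0.42,-0.02],[0.0,0.0,0.0]],[[0.95,-0.43,-0.01],[0.01,0.0,0.0]]]
```

Call:
step_arm:
  commands:
    - [[0.8,-0.36,-0.2],[0,0,0]]
    - [[0.95,-0.43,-0.2],[0,0,0]]
    - [[0.95,-0.43,0],[0,0,0]]
    - [[0.95,-0.43,0],[0,0,0]]
    - [[0.95,-0.43,0],[0,0,0]]

```text
time: 22.65
position: [0.5995, -0.1159, 0.1844]
ee_rot: [[0.215, 0.977, 0.001], [0.977, -0.215, 0.0], [0.001, 0.001, -1.0]]
contact_force: [1.1, 0.8, -4.6]
width: 0.0652
```

Call:
step_arm:
  commands:
    - [[0.95,-0.43,0],[0,0,0]]
    - [[0.95,-0.43,0],[0,0,0]]
    - [[0.95,-0.43,0],[0,0,0]]
    - [[0.95,-0.43,0],[0,0,0]]
    - [[0.95,-0.43,0],[0,0,0]]

```text
time: 23.15
position: [0.5778, -0.0141, 0.1842]
ee_rot: [[0.215, 0.977, 0.001], [0.977, -0.215, -0.0], [0.0, 0.001, -1.0]]
contact_force: [-0.4, -0.1, -3.3]
width: 0.065
```

Call:
step_arm:
  commands:
    - [[0.95,-0.43,0],[0,0,0]]
    - [[0.95,-0.43,0],[0,0,0]]
    - [[0.95,-0.43,0],[0,0,0]]
    - [[0.95,-0.43,0],[0,0,0]]
    - [[0.95,-0.43,0],[0,0,0]]

```text
time: 23.65
position: [0.5562, 0.0875, 0.1841]
ee_rot: [[0.215, 0.977, 0.001], [0.977, -0.215, -0.001], [-0.0, 0.002, -1.0]]
contact_force: [1.1, 0.1, -3.2]
width: 0.0651
```

Call:
step_arm:
  commands:
    - [[0.6,-0.3,0],[0,0,0]]
    - [[0.2,-0.1,0],[0,0,0]]
    - [[0,0,0],[0,0,0]]
    - [[0,0,0],[0,0,0]]

```text
time: 24.05
position: [0.5542, 0.101, 0.1844]
ee_rot: [[0.219, 0.976, 0.003], [0.976, -0.219, -0.002], [-0.001, 0.004, -1.0]]
contact_force: [0.7, 0.3, -4.2]
width: 0.0649
```

```bash
python3 go.py 0.5492 0.1272 0.165 77.4; python3 along.py; cat > jar.py <<'E'
from m import *
c=cam("wrist");iw,dw=ctrl.snapshot("wrist");cv2.imwrite("pics/d1w.png",iw);V=cloud("wrist",dw,c)
e=V[...,:2]-[.5665,.205];a=e@[.217,.976];l=e@[.976,-.217];z=V[...,2]
zt=ctrl.read_state()["position"][2]+.013
m=(abs(z-zt)<.009)&(abs(a+.08)<.05)&(abs(l)<.034);P=np.c_[l[m],a[m]]
print("jar top z",np.median(z[m]),"along",np.percentile(a[m],[.2,99.8]).round(4),"lat",np.percentile(l[m],[.2,99.8]).round(4))
m=(abs(a)<.06)&(abs(l)<.045)&(z>.114)&(z<.127)&(a>-.05)
if m.any(): print("tin",np.percentile(a[m],[.2,99.8]).round(4))
m=(a<-.1)&(abs(l)<.035)&(z>.044)&(z<.055)&(a>-.14)
if m.any(): print("end wall",np.percentile(a[m],[.5,99.5]).round(4))
E
python3 jar.py
```

```text
t 24.05 p [0.5542 0.101  0.1844] yaw 77.4 F [ 0.7  0.3 -4.2] w 0.0649
total shift(tool) [ 1.22 -0.53  0.97] turn [ 0.03  0.01 -0.01] rows 2
[[[0.61,-0.27,0.48],[0.01,0.0,-0.0]],[[0.61,-0.26,0.49],[0.02,0.01,-0.01]]]
along -0.10412859870550273 lat 0.010558106759372413 F along 0.4043591946354097 F [ 0.7115  0.2561 -4.1603] z 0.1843906601384524 t 24.05
jar top z 0.19559402389153566 along [-0.1297 -0.07  ] lat [-0.0331  0.0339]
tin [-0.0438  0.0124]
end wall [-0.1186 -0.1146]
```

View pics/d1w.png

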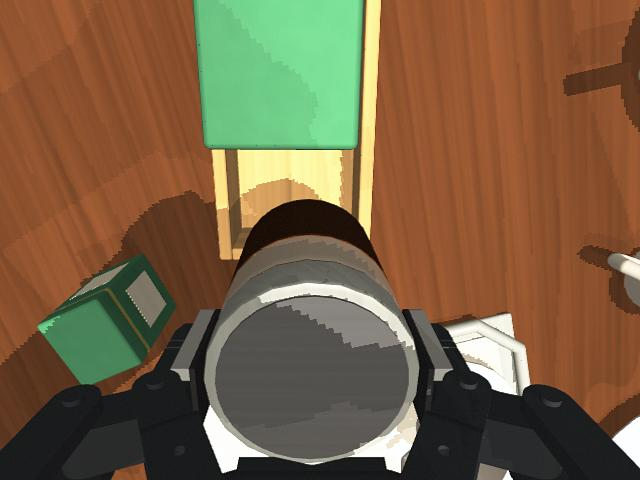

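The picture shows the jar held upright, centred at about (312,375) and 10 mm to the side of the caddy's centre line, with the free floor just ahead of it. I shift it in and check before lowering.

Call:
step_arm:
  commands:
    - [[0.7,-0.3,0],[0,0,0]]
    - [[0.48,-0.23,0.2],[0.03,0,0]]
    - [[0,0,0.6],[0,0,0]]
    - [[0,0,0.3],[0,0,0]]
    - [[0,0,0],[0,0,0]]

```text
time: 24.6
position: [0.548, 0.1269, 0.1608]
ee_rot: [[0.218, 0.976, -0.003], [0.976, -0.218, -0.001], [-0.001, -0.003, -1.0]]
contact_force: [0.2, -0.7, -3.5]
width: 0.065
```

Call:
step_arm:
  commands:
    - [[0,0,0],[0,0,0]]

```text
time: 24.7
position: [0.549, 0.1273, 0.1621]
ee_rot: [[0.218, 0.976, -0.001], [0.976, -0.218, 0.0], [-0.0, -0.001, -1.0]]
contact_force: [0.4, 0.3, -4.4]
width: 0.0649
```

```bash
python3 along.py; python3 jar.py
```

```text
along -0.07962407548279667 lat -0.00024203151007463886 F along 0.37641132225366664 F [ 0.4122  0.294  -4.354 ] z 0.16208413957107815 t 24.7
jar top z 0.1732198729808329 along [-0.1092 -0.0455] lat [-0.0337  0.0337]
tin [-0.0491  0.0318]
```

Call:
step_arm:
  commands:
    - [[-0.05,0,0.2],[0,0,0]]
    - [[0,0,0.6],[0,0,0]]
    - [[0,0,0.7],[0,0,0]]
    - [[0,0,0.3],[0,0,0]]
    - [[0,0,0],[0,0,0]]

```text
time: 25.25
position: [0.5477, 0.1261, 0.1248]
ee_rot: [[0.218, 0.976, -0.003], [0.976, -0.218, -0.001], [-0.001, -0.003, -1.0]]
contact_force: [0.1, 0.1, -4.0]
width: 0.0648
```

Call:
step_arm:
  commands:
    - [[0,0,0],[0,0,0]]

```text
time: 25.35
position: [0.5488, 0.1267, 0.1263]
ee_rot: [[0.218, 0.976, -0.0], [0.976, -0.218, 0.0], [0.0, -0.0, -1.0]]
contact_force: [0.5, 0.3, -4.4]
width: 0.0652
```

```bash
python3 along.py; python3 jar.py
```

```text
along -0.08025663227484733 lat -0.0003157970859835664 F along 0.3814967800184761 F [ 0.5343  0.2721 -4.3583] z 0.12633418739989308 t 25.35
jar top z 0.13746377608550422 along [-0.1098 -0.0462] lat [-0.0337  0.0337]
tin [-0.0494  0.0259]
```

Call:
step_arm:
  commands:
    - [[0,0,0.35],[0,0,0]]
    - [[0,0,0.4],[0,0,0]]
    - [[0,0,0.3],[0,0,0]]
    - [[0,0,0.2],[0,0,0]]
    - [[0,0,0.08],[0,0,0]]

```text
time: 25.9
position: [0.5484, 0.1264, 0.0992]
ee_rot: [[0.218, 0.976, -0.001], [0.976, -0.218, -0.0], [-0.0, -0.001, -1.0]]
contact_force: [0.2, -0.1, -4.5]
width: 0.0648
```

Call:
step_arm:
  commands:
    - [[0,0,0],[0,0,0]]
    - [[0,0,0],[0,0,0]]

```text
time: 26.1
position: [0.5489, 0.1266, 0.1001]
ee_rot: [[0.218, 0.976, 0.0], [0.976, -0.218, 0.0], [0.0, 0.0, -1.0]]
contact_force: [-0.5, 0.4, -3.9]
width: 0.0647
```

```bash
python3 along.py
```

```text
along -0.08029691958488178 lat -0.000141532100870361 F along 0.27991516613105705 F [-0.4683  0.3909 -3.9251] z 0.10013300692765562 t 26.1
```

Call:
step_arm:
  commands:
    - [[0,0,0.1],[0,0,0]]
    - [[0,0,0.08],[0,0,0]]
    - [[0,0,0.04],[0,0,0]]
    - [[0,0,0],[0,0,0]]

```text
time: 26.5
position: [0.5487, 0.1265, 0.0955]
ee_rot: [[0.218, 0.976, 0.0], [0.976, -0.218, -0.0], [-0.0, 0.0, -1.0]]
contact_force: [0.3, -0.2, -4.4]
width: 0.0647
```

Call:
step_arm:
  commands:
    - [[0,0,0.04],[0,0,0]]
    - [[0,0,0],[0,0,0]]

```text
time: 26.7
position: [0.5488, 0.1267, 0.0954]
ee_rot: [[0.218, 0.976, 0.0], [0.976, -0.218, -0.0], [-0.0, 0.0, -1.0]]
contact_force: [-2.5, -0.4, 2.3]
width: 0.0648
```

Call:
step_arm:
  commands:
    - [[0,0,0.03],[0,0,0]]
    - [[0,0,0],[0,0,0]]

```text
time: 26.9
position: [0.5489, 0.1269, 0.0953]
ee_rot: [[0.218, 0.976, 0.001], [0.976, -0.218, -0.0], [-0.0, 0.001, -1.0]]
contact_force: [-3.4, -0.6, 7.1]
width: 0.0651
```

Call:
step_arm:
  commands:
    - [[0,0,-0.05],[0,0,0]]
    - [[0,0,0],[0,0,0]]
    - [[0,0,0],[0,0,0]]
    - [[0,0,0],[0,0,0]]
  hand: 85

```text
time: 27.3
position: [0.549, 0.1265, 0.0951]
ee_rot: [[0.218, 0.976, 0.0], [0.976, -0.218, 0.0], [0.0, 0.0, -1.0]]
contact_force: [-0.4, 0.4, -0.7]
width: 0.0848
```

Call:
step_arm:
  commands:
    - [[0,0,-0.4],[0,0,0]]
    - [[0,0,-0.9],[0,0,0]]
    - [[0,0,-1],[0,0,0]]
    - [[0,0,-1],[0,0,0]]
    - [[-0.6,0,-1],[0,0,0]]

```text
time: 27.8
position: [0.5463, 0.1166, 0.1827]
ee_rot: [[0.215, 0.977, 0.001], [0.977, -0.215, 0.002], [0.002, 0.001, -1.0]]
contact_force: [-0.6, -0.6, -0.2]
width: 0.0851
```

Call:
step_arm:
  commands:
    - [[-1,0,0],[0,0,0]]
    - [[-1,0,0],[0,0,0]]
    - [[-1,0,0],[0,0,0]]
    - [[-1,0,0],[0,0,0]]
    - [[-1,0,0],[0,0,0]]
  hand: 45

```text
time: 28.3
position: [0.5243, 0.0165, 0.1818]
ee_rot: [[0.218, 0.976, 0.001], [0.976, -0.218, -0.0], [0.0, 0.001, -1.0]]
contact_force: [0.3, -0.1, 0.5]
width: 0.0452
```

```bash
python3 look.py e1; python3 go.py 0.484 -0.329 0.16 24.2
```

```text
top bowl 249 along [-0.1114  0.1108] lat [-0.0383  0.0375] z 0.0657 [562. 206.] [222.6  76.4] 74.1
top jar 861 along [-0.1104  0.0118] lat [-0.0347  0.0296] z 0.1067 [555.4 165.4] [140.6  65.2] 78.1
top tin 1238 along [-0.044   0.0316] lat [-0.0346  0.0308] z 0.1208 [563.6 199.5] [76.6 66.5] 77.2
wrist bowl 38 along [-0.1116 -0.1088] lat [-0.0143  0.0111] z 0.0652 [540.9  97.6] [ 2.6 25.8] 79.3
wrist jar 10682 along [-0.1106 -0.0791] lat [-0.0336  0.0287] z 0.106 [543.5 112.7] [32.6 65.1] 77.3
t 28.4 p [0.524  0.0141 0.1814] yaw 77.1 F [ 0.2 -0.1 -0.6] w 0.045
total shift(tool) [-17.17   1.86   1.1 ] turn [0.01 0.01 7.7 ] rows 18
[[[-0.95,0.1,0.06],[0.0,0.0,0.43]],[[-0.95,0.15,0.06],[0.0,0.0,0.43]],[[-0.94,0.2,0.06],[0.0,0.0,0.43]],[[-0.93,0.25,0.06],[0.0,0.0,0.43]],[[-0.91,0.3,0.06],[0.0,0.0,0.43]]]
[[[-0.9,0.34,0.06],[0.0,0.0,0.43]],[[-0.88,0.39,0.06],[0.0,0.0,0.43]],[[-0.85,0.43,0.06],[0.0,0.0,0.43]],[[-0.83,0.48,0.06],[0.0,0.0,0.43]],[[-0.81,0.52,0.06],[0.0,0.0,0.43]]]
[[[-0.78,0.56,0.06],[0.0,0.0,0.43]],[[-0.75,0.6,0.06],[0.0,0.0,0.42]],[[-0.72,0.64,0.06],[0.0,0.0,0.43]],[[-0.68,0.67,0.06],[0.0,0.0,0.42]],[[-0.65,0.71,0.07],[0.0,0.0,0.43]]]
[[[-0.61,0.74,0.06],[0.0,0.0,0.42]],[[-0.57,0.77,0.07],[0.01,0.0,0.43]],[[-0.53,0.8,0.06],[0.0,0.01,0.42]]]
```

View pics/e1.png

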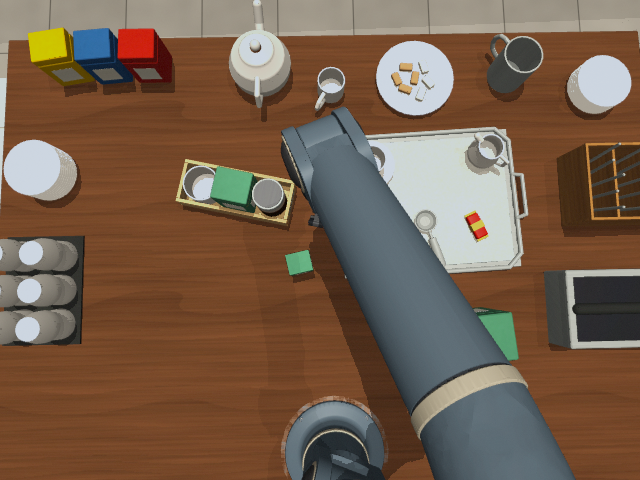

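The top picture shows bowl (200,184), tin (233,188) and jar (269,195) in one row in the caddy. Their tops lie at the heights of things standing flat on the floor. Now the biscuit.

Call:
step_arm:
  commands:
    - [[-0.95,0.1,0.06],[0,0,0.43]]
    - [[-0.95,0.15,0.06],[0,0,0.43]]
    - [[-0.94,0.2,0.06],[0,0,0.43]]
    - [[-0.93,0.25,0.06],[0,0,0.43]]
    - [[-0.91,0.3,0.06],[0,0,0.43]]

```text
time: 28.9
position: [0.5133, -0.0801, 0.175]
ee_rot: [[0.464, 0.886, -0.0], [0.886, -0.464, -0.0], [-0.0, -0.0, -1.0]]
contact_force: [0.6, -0.1, 0.6]
width: 0.0451
```

Call:
step_arm:
  commands:
    - [[-0.9,0.34,0.06],[0,0,0.43]]
    - [[-0.88,0.39,0.06],[0,0,0.43]]
    - [[-0.85,0.43,0.06],[0,0,0.43]]
    - [[-0.83,0.48,0.06],[0,0,0.43]]
    - [[-0.81,0.52,0.06],[0,0,0.43]]

```text
time: 29.4
position: [0.5026, -0.1752, 0.1691]
ee_rot: [[0.674, 0.739, 0.0], [0.739, -0.674, -0.0], [0.0, 0.0, -1.0]]
contact_force: [0.9, -0.5, -0.7]
width: 0.045
```

Call:
step_arm:
  commands:
    - [[-0.78,0.56,0.06],[0,0,0.43]]
    - [[-0.75,0.6,0.06],[0,0,0.42]]
    - [[-0.72,0.64,0.06],[0,0,0.43]]
    - [[-0.68,0.67,0.06],[0,0,0.42]]
    - [[-0.65,0.71,0.06],[0,0,0.43]]

```text
time: 29.9
position: [0.492, -0.2706, 0.1631]
ee_rot: [[0.839, 0.544, 0.0], [0.544, -0.839, -0.0], [0.0, 0.0, -1.0]]
contact_force: [0.7, 0.4, 0.4]
width: 0.0451
```

Call:
step_arm:
  commands:
    - [[-0.61,0.74,0.06],[0,0,0.43]]
    - [[-0.57,0.77,0.06],[0,0,0.43]]
    - [[-0.5,0.7,0.06],[0,0,0.42]]
    - [[0,0,0],[0,0,0]]
    - [[0,0,0],[0,0,0]]

```text
time: 30.4
position: [0.4855, -0.3239, 0.1594]
ee_rot: [[0.911, 0.413, -0.0], [0.413, -0.911, 0.001], [0.0, -0.001, -1.0]]
contact_force: [0.5, -0.2, -0.9]
width: 0.0451
```

```bash
python3 go.py 0.484 -0.329 0.034 24.2 |cut -c1-300; python3 - <<'E'
from m import *
c=cam("wrist");iw,dw=ctrl.snapshot("wrist");cv2.imwrite("pics/f1w.png",iw);V=cloud("wrist",dw,c)
hsv=cv2.cvtColor(iw,cv2.COLOR_BGR2HSV);col=(hsv[...,1]>120)
m=(np.hypot(V[...,0]-.484,V[...,1]+.329)<.05)&(V[...,2]>.010)&(V[...,2]<.03)&col
P=V[m];print(len(P),rect(P[:,:2]),np.percentile(P[:,2],95))
m=m&(V[...,2]>.017);P=V[m];print(len(P),rect(P[:,:2]))
E
```

```text
t 30.4 p [ 0.4855 -0.3239  0.1594] yaw 24.4 F [ 0.5 -0.2 -0.9] w 0.0451
total shift(tool) [-0.17  0.2   6.27] turn [-0.01 -0.    0.03] rows 7
[[[-0.02,0.03,0.9],[-0.0,-0.0,0.0]],[[-0.03,0.03,0.9],[-0.0,-0.0,0.0]],[[-0.02,0.03,0.89],[-0.0,-0.0,0.01]],[[-0.03,0.03,0.9],[-0.0,-0.0,0.0]],[[-0.02,0.03,0.89],[-0.0,-0.0,0.01]]]
[[[-0.03,0.03,0.9],[-0.0,-0.0,0.0]],[[-0.02,0.03,0.89],[-0.01,-0.0,0.01]]]
4159 (array([ 483.7, -329.4]), array([66.6, 28.1]), 25.2) 0.022229641785229896
3523 (array([ 484.4, -329.1]), array([55.2, 28.2]), 24.9)
```

Call:
step_arm:
  commands:
    - [[-0.15,0.2,0.9],[0,0,-0.1]]
    - [[0,0,1],[0,0,0]]
    - [[0,0,1],[0,0,0]]
    - [[0,0,1],[0,0,0]]
    - [[0,0,1],[0,0,0]]

```text
time: 30.95
position: [0.4851, -0.3274, 0.0611]
ee_rot: [[0.905, 0.426, 0.001], [0.426, -0.905, 0.001], [0.001, -0.0, -1.0]]
contact_force: [-0.1, -0.2, -1.1]
width: 0.0451
```

Call:
step_arm:
  commands:
    - [[0,0,0.7],[0,0,0]]
    - [[0,0,0.35],[0,0,0]]
    - [[0,0,0.1],[0,0,0]]
    - [[0,0,0],[0,0,0]]

```text
time: 31.35
position: [0.4849, -0.3289, 0.039]
ee_rot: [[0.905, 0.425, 0.001], [0.425, -0.905, -0.0], [0.0, 0.001, -1.0]]
contact_force: [0.3, 0.7, 0.0]
width: 0.0447
```

```bash
python3 go.py 0.484 -0.329 0.034 25 |cut -c1-300
```

```text
t 31.35 p [ 0.4849 -0.3289  0.039 ] yaw 25.1 F [0.3 0.7 0. ] w 0.0447
total shift(tool) [-0.04 -0.01  0.25] turn [ 0.   -0.    0.02] rows 1
[[[-0.04,-0.01,0.25],[0.0,-0.0,0.02]]]
```

Call:
step_arm:
  commands:
    - [[0,0,0.2],[0,0,0]]
    - [[0,0,0],[0,0,0]]

```text
time: 31.55
position: [0.4845, -0.3291, 0.0348]
ee_rot: [[0.906, 0.424, 0.0], [0.424, -0.906, -0.0], [0.0, 0.001, -1.0]]
contact_force: [-0.0, 0.2, 0.9]
width: 0.045
```

Call:
step_arm:
  commands:
    - [[0,0,0],[0,0,0]]
    - [[0,0,0],[0,0,0]]
    - [[0,0,0],[0,0,0]]
  hand: 15
  newtons: 25

```text
time: 31.85
position: [0.4847, -0.3292, 0.0351]
ee_rot: [[0.906, 0.424, 0.001], [0.424, -0.906, -0.001], [0.001, 0.001, -1.0]]
contact_force: [0.9, -0.6, 2.5]
width: 0.0273
```

Call:
step_arm:
  commands:
    - [[0,0,-0.3],[0,0,0]]
    - [[0,0,-1],[0,0,0]]
    - [[0,0,-1],[0,0,0]]
    - [[0,0,-1],[0,0,0]]
    - [[0,0,-1],[0,0,0]]

```text
time: 32.35
position: [0.4842, -0.3289, 0.1216]
ee_rot: [[0.906, 0.424, -0.0], [0.424, -0.906, 0.0], [-0.0, -0.0, -1.0]]
contact_force: [-0.3, -0.6, 0.0]
width: 0.0271
```

Call:
step_arm:
  commands:
    - [[0,0,-1],[0,0,0]]
    - [[0,0,-1],[0,0,0]]

```text
time: 32.55
position: [0.4841, -0.3288, 0.1616]
ee_rot: [[0.906, 0.424, -0.0], [0.424, -0.906, 0.0], [-0.0, -0.0, -1.0]]
contact_force: [0.5, 1.0, -0.8]
width: 0.0274
```

```bash
python3 go.py 0.5828 0.278 0.2 77.4
```

```text
t 32.55 p [ 0.4841 -0.3288  0.1616] yaw 25.1 F [ 0.5  1.  -0.8] w 0.0274
total shift(tool) [ 17.34 -25.39  -1.92] turn [-0.    0.   -7.61] rows 31
[[[0.56,-0.82,-0.06],[-0.0,0.0,-0.25]],[[0.58,-0.8,-0.06],[-0.0,0.0,-0.25]],[[0.61,-0.78,-0.06],[-0.0,0.0,-0.25]],[[0.63,-0.77,-0.06],[-0.0,0.0,-0.24]],[[0.65,-0.75,-0.06],[-0.0,0.0,-0.25]]]
[[[0.67,-0.73,-0.06],[-0.0,0.0,-0.24]],[[0.7,-0.71,-0.06],[-0.0,0.0,-0.25]],[[0.72,-0.69,-0.06],[-0.0,0.0,-0.24]],[[0.74,-0.66,-0.06],[-0.0,0.0,-0.25]],[[0.75,-0.64,-0.06],[-0.0,0.0,-0.24]]]
[[[0.77,-0.62,-0.06],[-0.0,0.0,-0.25]],[[0.79,-0.6,-0.06],[-0.0,0.0,-0.24]],[[0.81,-0.57,-0.06],[-0.0,0.0,-0.25]],[[0.83,-0.55,-0.06],[-0.0,0.0,-0.24]],[[0.84,-0.53,-0.06],[-0.0,0.0,-0.25]]]
[[[0.86,-0.5,-0.06],[-0.0,0.0,-0.24]],[[0.87,-0.47,-0.06],[-0.0,0.0,-0.25]],[[0.88,-0.45,-0.06],[-0.0,0.0,-0.24]],[[0.9,-0.42,-0.06],[-0.0,0.0,-0.25]],[[0.91,-0.4,-0.06],[-0.0,0.0,-0.24]]]
[[[0.92,-0.37,-0.07],[-0.0,0.0,-0.25]],[[0.93,-0.34,-0.06],[-0.0,0.0,-0.24]],[[0.94,-0.32,-0.07],[-0.0,0.0,-0.25]],[[0.95,-0.29,-0.06],[-0.0,0.0,-0.24]],[[0.96,-0.26,-0.07],[-0.0,0.0,-0.25]]]
[[[0.96,-0.23,-0.06],[-0.0,0.0,-0.24]],[[0.97,-0.2,-0.07],[-0.0,0.0,-0.25]],[[0.97,-0.17,-0.06],[-0.0,0.0,-0.24]],[[0.98,-0.15,-0.07],[-0.0,0.0,-0.25]],[[0.99,-0.11,-0.06],[-0.0,-0.0,-0.24]]]
[[[0.98,-0.09,-0.07],[-0.0,-0.0,-0.25]]]
```

Call:
step_arm:
  commands:
    - [[0.56,-0.82,-0.06],[0,0,-0.25]]
    - [[0.58,-0.8,-0.06],[0,0,-0.25]]
    - [[0.61,-0.78,-0.06],[0,0,-0.25]]
    - [[0.63,-0.77,-0.06],[0,0,-0.24]]
    - [[0.65,-0.75,-0.06],[0,0,-0.25]]

```text
time: 33.05
position: [0.5002, -0.2284, 0.166]
ee_rot: [[0.83, 0.557, -0.001], [0.557, -0.83, 0.001], [-0.001, -0.001, -1.0]]
contact_force: [0.7, -0.3, -0.7]
width: 0.0272
```

Call:
step_arm:
  commands:
    - [[0.67,-0.73,-0.06],[0,0,-0.24]]
    - [[0.7,-0.71,-0.06],[0,0,-0.25]]
    - [[0.72,-0.69,-0.06],[0,0,-0.24]]
    - [[0.74,-0.66,-0.06],[0,0,-0.25]]
    - [[0.75,-0.64,-0.06],[0,0,-0.24]]

```text
time: 33.55
position: [0.5165, -0.1315, 0.1727]
ee_rot: [[0.741, 0.671, 0.0], [0.671, -0.741, -0.0], [0.0, 0.0, -1.0]]
contact_force: [0.3, -0.0, -0.5]
width: 0.0272
```

Call:
step_arm:
  commands:
    - [[0.77,-0.62,-0.06],[0,0,-0.25]]
    - [[0.79,-0.6,-0.06],[0,0,-0.24]]
    - [[0.81,-0.57,-0.06],[0,0,-0.25]]
    - [[0.83,-0.55,-0.06],[0,0,-0.24]]
    - [[0.84,-0.53,-0.06],[0,0,-0.25]]

```text
time: 34.05
position: [0.5323, -0.0336, 0.1787]
ee_rot: [[0.635, 0.773, 0.0], [0.773, -0.635, -0.0], [0.0, 0.0, -1.0]]
contact_force: [-0.1, -0.0, -1.0]
width: 0.0272
```

Call:
step_arm:
  commands:
    - [[0.86,-0.5,-0.06],[0,0,-0.24]]
    - [[0.87,-0.47,-0.06],[0,0,-0.25]]
    - [[0.88,-0.45,-0.06],[0,0,-0.24]]
    - [[0.9,-0.42,-0.06],[0,0,-0.25]]
    - [[0.91,-0.4,-0.06],[0,0,-0.24]]

```text
time: 34.55
position: [0.5484, 0.0643, 0.1847]
ee_rot: [[0.515, 0.857, 0.0], [0.857, -0.515, -0.0], [0.0, 0.0, -1.0]]
contact_force: [0.3, 1.0, -0.7]
width: 0.0275
```

Call:
step_arm:
  commands:
    - [[0.92,-0.37,-0.06],[0,0,-0.25]]
    - [[0.93,-0.34,-0.06],[0,0,-0.24]]
    - [[0.94,-0.32,-0.06],[0,0,-0.25]]
    - [[0.95,-0.29,-0.06],[0,0,-0.24]]
    - [[0.96,-0.26,-0.06],[0,0,-0.25]]

```text
time: 35.05
position: [0.5642, 0.1623, 0.1906]
ee_rot: [[0.383, 0.924, 0.0], [0.924, -0.383, -0.0], [-0.0, 0.0, -1.0]]
contact_force: [0.5, 0.5, -0.8]
width: 0.0277
```

Call:
step_arm:
  commands:
    - [[0.96,-0.23,-0.06],[0,0,-0.24]]
    - [[0.97,-0.2,-0.06],[0,0,-0.25]]
    - [[0.97,-0.17,-0.06],[0,0,-0.24]]
    - [[0.9,-0.15,-0.06],[0,0,-0.25]]
    - [[0.6,-0.1,0],[0,0,-0.24]]

```text
time: 35.55
position: [0.5776, 0.2516, 0.1956]
ee_rot: [[0.243, 0.97, 0.0], [0.97, -0.243, 0.001], [0.001, 0.0, -1.0]]
contact_force: [-0.3, -0.5, -0.0]
width: 0.0271
```

Call:
step_arm:
  commands:
    - [[0,0,0],[0,0,-0.25]]
    - [[0,0,0],[0,0,0]]
    - [[0,0,0],[0,0,0]]

```text
time: 35.85
position: [0.5777, 0.2479, 0.1951]
ee_rot: [[0.219, 0.976, -0.0], [0.976, -0.219, -0.001], [-0.001, -0.0, -1.0]]
contact_force: [-1.3, -0.5, -0.5]
width: 0.0273
```

```bash
python3 go.py 0.5823 0.2765 0.085 77.4; python3 - <<'E'
from m import *
c=cam("wrist");iw,dw=ctrl.snapshot("wrist");cv2.imwrite("pics/g1w.png",iw)
E
```

```text
t 35.85 p [0.5777 0.2479 0.1951] yaw 77.3 F [-1.3 -0.5 -0.5] w 0.0273
total shift(tool) [ 1.46 -0.09  5.5 ] turn [-0.    0.01 -0.01] rows 6
[[[0.24,-0.02,0.92],[-0.0,0.0,-0.0]],[[0.24,-0.01,0.92],[-0.0,0.0,-0.0]],[[0.24,-0.02,0.92],[-0.0,0.0,-0.0]],[[0.25,-0.01,0.91],[-0.0,0.0,-0.0]],[[0.24,-0.02,0.92],[-0.0,0.01,-0.01]]]
[[[0.24,-0.01,0.91],[-0.0,0.0,-0.0]]]
```

View pics/g1w.png

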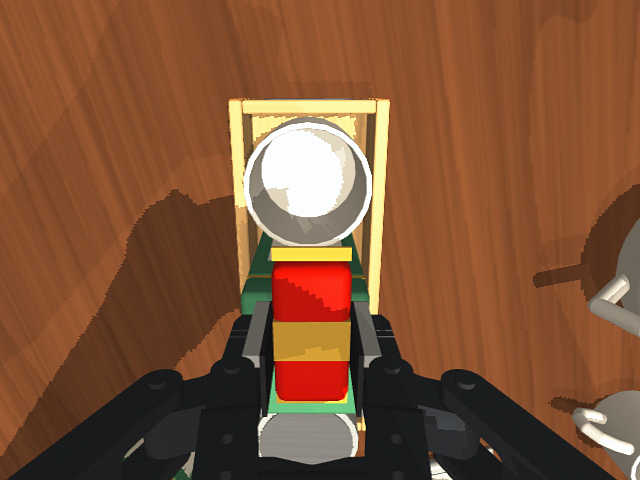

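The picture shows the biscuit held along the caddy with the bowl ahead at (308,182). Its crimp corners (71.7 mm diagonal) exceed the 70 mm inside, so a level drop could hang on the rim. I'll tilt it about 27°, with the end away from the tin low.

Call:
step_arm:
  commands:
    - [[0.5,0,0],[0,-0.8,0]]
    - [[0.5,0,0],[0,-0.8,0]]
    - [[0.4,0,0],[0,-0.8,0]]
    - [[0.3,0,0],[0,-0.8,0]]
    - [[0,0,0],[0,-0.8,0]]

```text
time: 36.4
position: [0.585, 0.2823, 0.1914]
ee_rot: [[0.193, 0.976, -0.101], [0.864, -0.218, -0.453], [-0.465, 0.001, -0.886]]
contact_force: [0.2, 0.1, -0.1]
width: 0.0271
```

Call:
step_arm:
  commands:
    - [[0,0,0],[0,0,0]]
    - [[0,0,0],[0,0,0]]
    - [[0,0,0],[0,0,0]]

```text
time: 36.7
position: [0.5854, 0.2804, 0.1918]
ee_rot: [[0.196, 0.975, -0.1], [0.865, -0.22, -0.45], [-0.461, 0.001, -0.887]]
contact_force: [-0.7, -0.7, 0.3]
width: 0.0274
```

```bash
cat > til.py <<'E'
from m import *
import sys
s=ctrl.read_state();R=np.array(s["ee_rot"]);p=np.array(s["position"]);b=p+.021*R[:,2]
z=float(sys.argv[1]);t=np.array([.5665+.217*.073,.205+.976*.073,z])
print("biscuit",b,"need tool shift",R.T@(t-b)/.02,"q",np.round(s["joint_positions"],2),"tilt",np.degrees(np.arccos(-R[2,2])),"t",s["time"]);print(R)
hz=R.T@[t[0]-b[0],t[1]-b[1],0]/.02;print("horizontal part",hz,"down 20mm =",R.T@[0,0,-1])
E
python3 til.py .075
```

```text
biscuit [0.5833 0.2709 0.1731] need tool shift [ 2.4838 -0.1105  4.2391] q [-0.36  0.69 -0.47  1.44  0.54  1.52 -1.16] tilt 27.457821868158863 t 36.7
[[ 0.1958  0.9755 -0.1005]
 [ 0.8655 -0.22   -0.45  ]
 [-0.4611  0.0011 -0.8874]]
horizontal part [ 0.2212 -0.1051 -0.1151] down 20mm = [ 0.4611 -0.0011  0.8874]
```

Call:
step_arm:
  commands:
    - [[0.5,-0.05,0.8],[0,0,0]]
    - [[0.5,-0.05,0.9],[0,0,0]]
    - [[0.5,0,0.9],[0,0,0]]
    - [[0.4,0,0.7],[0,0,0]]
    - [[0.25,0,0.4],[0,0,0]]

```text
time: 37.2
position: [0.5829, 0.2855, 0.1027]
ee_rot: [[0.192, 0.976, -0.103], [0.865, -0.218, -0.453], [-0.464, -0.003, -0.886]]
contact_force: [-0.1, 0.4, -0.3]
width: 0.0273
```

Call:
step_arm:
  commands:
    - [[0,0,0],[0,0,0]]
    - [[0,0,0],[0,0,0]]

```text
time: 37.4
position: [0.5839, 0.2866, 0.1057]
ee_rot: [[0.193, 0.976, -0.1], [0.866, -0.218, -0.451], [-0.462, 0.0, -0.887]]
contact_force: [0.3, -0.7, -0.4]
width: 0.0272
```

```bash
python3 til.py .068; python3 - <<'E'
from m import *
c=cam("wrist");iw,dw=ctrl.snapshot("wrist");cv2.imwrite("pics/g2w.png",iw)
E
```

```text
biscuit [0.5818 0.2772 0.0871] need tool shift [0.4054 0.0359 0.8639] q [-0.37  0.79 -0.45  1.49  0.58  1.4  -1.23] tilt 27.490667175822157 t 37.4
[[ 0.1931  0.976  -0.1003]
 [ 0.8658 -0.2176 -0.4506]
 [-0.4616  0.0002 -0.8871]]
horizontal part [-0.0347  0.036   0.0181] down 20mm = [ 0.4616 -0.0002  0.8871]
```

View pics/g2w.png

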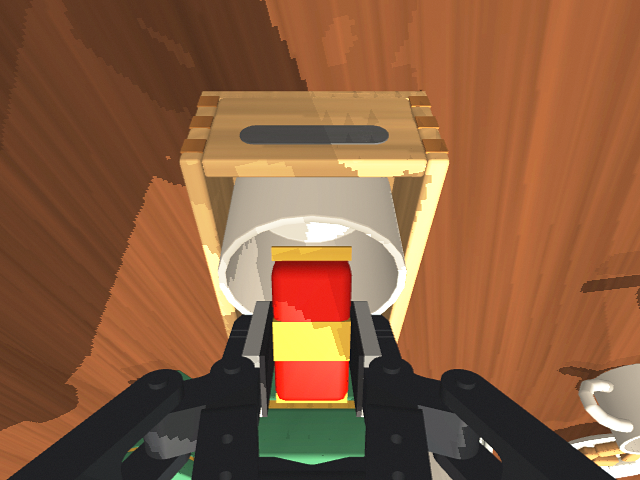

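The picture shows the low end of the biscuit entering over the bowl mouth, centred left to right in the opening (220-405, row 265). I lower a little further and release.

Call:
step_arm:
  commands:
    - [[0.2,0.03,0.4],[0,0,0]]
    - [[0.15,0,0.3],[0,0,0]]
    - [[0.05,0,0.12],[0,0,0]]
    - [[0,0,0],[0,0,0]]

```text
time: 37.85
position: [0.5839, 0.2854, 0.0868]
ee_rot: [[0.193, 0.976, -0.101], [0.865, -0.218, -0.451], [-0.463, -0.001, -0.887]]
contact_force: [0.5, 0.3, -0.6]
width: 0.0275
```

```bash
python3 til.py .068|head -1; python3 along.py
```

```text
biscuit [0.5818 0.2759 0.0682] need tool shift [ 0.024   0.0219 -0.0023] q [-0.37  0.81 -0.44  1.5   0.59  1.38 -1.24] tilt 27.56151481747195 t 37.85
along 0.08224495099648761 lat -0.0004176611696131487 F along 0.41891054304972863 F [ 0.4908  0.3201 -0.5997] z 0.08679855849182723 t 37.85
```

Release, then retreat straight up (world up = tool [-0.46, 0, -0.89]).

Call:
step_arm:
  commands:
    - [[0,0,0],[0,0,0]]
    - [[0,0,0],[0,0,0]]
    - [[0,0,0],[0,0,0]]
    - [[0,0,0],[0,0,0]]
  hand: 40

```text
time: 38.25
position: [0.5843, 0.2858, 0.0877]
ee_rot: [[0.193, 0.976, -0.1], [0.866, -0.218, -0.451], [-0.462, 0.0, -0.887]]
contact_force: [-0.3, -0.3, -0.5]
width: 0.0398
```

Call:
step_arm:
  commands:
    - [[-0.2,0,-0.4],[0,0,0]]
    - [[-0.46,0,-0.89],[0,0,0]]
    - [[-0.46,0,-0.89],[0,0,0]]
    - [[-0.46,0,-0.89],[0,0,0]]
    - [[-0.46,0,-0.89],[0,0,0]]

```text
time: 38.75
position: [0.5846, 0.2864, 0.1794]
ee_rot: [[0.194, 0.976, -0.099], [0.866, -0.218, -0.45], [-0.46, 0.002, -0.888]]
contact_force: [0.8, 0.1, 0.3]
width: 0.0398
```

Call:
step_arm:
  commands:
    - [[-0.46,0,-0.89],[0,0.8,0]]
    - [[-0.4,0,-0.8],[0,0.8,0]]
    - [[-0.7,0,-0.5],[0,0.8,0]]
    - [[-0.9,0,-0.3],[0,0.8,0]]
    - [[-1,0,0],[0,0.8,0]]

```text
time: 39.25
position: [0.5743, 0.2398, 0.2427]
ee_rot: [[0.216, 0.976, 0.006], [0.976, -0.216, 0.005], [0.006, 0.005, -1.0]]
contact_force: [0.4, -0.2, -0.1]
width: 0.0399
```

Call:
step_arm:
  commands:
    - [[-0.5,0,0],[0,0,0]]
    - [[0,0,0],[0,0,0]]
    - [[0,0,0],[0,0,0]]

```text
time: 39.55
position: [0.5715, 0.2305, 0.2399]
ee_rot: [[0.216, 0.976, 0.001], [0.976, -0.216, 0.001], [0.001, 0.0, -1.0]]
contact_force: [0.1, 0.7, -0.2]
width: 0.0397
```

```bash
python3 look.py h1; python3 along.py; python3 - <<'E'
from m import *
import cv2
c=cam("wrist");iw,dw=ctrl.snapshot("wrist");V=cloud("wrist",dw,c);hsv=cv2.cvtColor(iw,cv2.COLOR_BGR2HSV)
e=V[...,:2]-[.5823,.2763];m=(np.hypot(e[...,0],e[...,1])<.036)&(hsv[...,1]>150)&(V[...,2]<.07)
if m.any(): print("biscuit px",m.sum(),"z",np.percentile(V[m][:,2],[1,50,99]),rect(V[m][:,:2]))
E
```

```text
top jar 349 along [-0.111  -0.0563] lat [-0.0151  0.03  ] z 0.1066 [565.2 120.6] [78.9 28.6] 42.2
wrist bowl 2394 along [0.0314 0.1105] lat [-0.0381  0.037 ] z 0.065 [581.5 274.4] [80.2 76. ] 77.0
wrist jar 5959 along [-0.1094  0.0323] lat [-0.0335  0.0292] z 0.1061 [555.8 167. ] [144.3  64.8] 77.4
wrist tin 11948 along [-0.0425  0.0322] lat [-0.0344  0.0303] z 0.1202 [563.2 199.7] [77.  66.2] 77.1
along 0.026857876233073185 lat -0.0011200149085250398 F along -0.4858565401009801 F [-0.1546 -0.4634  0.8071] z 0.2393450634333967 t 39.65
biscuit px 2851 z [0.0179 0.026  0.0279] (array([581.7, 274.7]), array([64. , 27.3]), 79.5)
```

View pics/h1w.png

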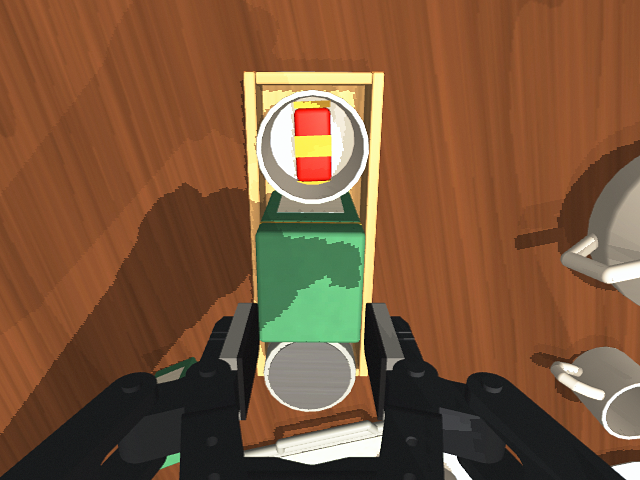

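The picture shows the biscuit lying flat in the bowl (312,145), with the tin (310,280) and jar (310,375) behind it in one row. The robot is clear of everything, so I hand in.

```bash
python3 -c "
from plant import ctrl
print(ctrl.read_state()['time'],ctrl.hand_in())"
```

```text
the job is handed in; nothing more can be done
39.7 None
```

The caddy is packed and the job was handed in at 39.7 s of the 72 s. The row is bowl, tin, jar, with the biscuit in the bowl.

**What I did:**
- I pushed the bowl from inside towards the caddy's far end until the force rose to about 6.5 N.
- I lowered the tin and then the jar to contact, pressing with 6–7 N, and released them.
- I dropped the biscuit in tilted 27°, because its corner-to-corner length (71.7 mm) is more than the bowl's 70 mm inside.

**Last checks:**
- **Heights:** tops measured 120 mm (tin), 106 mm (jar) and 65 mm (bowl rim). All agree to about 1 mm with standing flat on the caddy floor.
- **Biscuit:** it lies flat in the bowl, its top about 27 mm above the counter.
- **Robot:** the gripper was open and clear of everything.

**Disagreed or not checked:**
- **Bowl position:** the push force suggested the bowl had reached the end wall, but the cameras showed it 3–4 mm short. The tin and jar still fitted with about 2 mm gaps, so I left it.
- **Tray:** I did not measure the crockery and spoon again afterwards. They looked unmoved where visible before the biscuit pick (the arm hid part of the tray), and I felt no unexpected contact forces.

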